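Assemble a two-tier lunch-box set in its carton base

TASK

Pack the lunch-box set up in the cardboard carton base: stand the deep tier squarely in the carton base, put the little sauce pot upright inside it, seat the divided tier fully on top of the deep one, the lid fully on the divided tier, and last lay the chopstick case lengthwise in the channel on the lid, centred so that it does not stick out. Leave the tape roll, stamp and marker where they are.

Things in the scene. Friction and masses are not known exactly. Their poses are not given: they have to be found in the camera images.
- deep_tier: Deep tier of a slim lunch box: open tub 60 mm (x) by 168 (y), 50 high, walls 3, undivided inside (54 x 162), inner floor at 8. Its tapered foot, 6 high (41 x 149 mm below, 47 x 155 above), is narrower than the 60 x 168 shell. Origin: centre of the underside of the foot; y along the length. Either way round is the same. The whole set is one blue-grey plastic.
- divided_tier: Shallow tier: same outline, foot and walls as the deep tier, 36 mm high, with one cross wall inside, 25 mm from the middle towards +y. Its foot drops, with 3.5 mm play all round, into the deep tier's top until the shell rests on the rim: its origin is then 44 mm above the deep tier's. Origin: centre of the underside; y along the length. Either way round fits.
- lid: Lid: plate 64 mm (x) by 172 (y), its edge 6 to 16 mm above the underside, on the same foot as the tiers; seated on the divided tier its origin is 30 mm above that tier's. On top two parallel ridges, 4 thick, 4 high, 150 long (y), leave a channel 28 wide along the middle. Origin: centre of the underside; y along the length. Either way round fits.
- chopstick_case: Closed chopstick case: slim box 22 mm (x) by 150 (y), 18 high, rounded ends, a thin seam line across. It lies in the lid's channel with 3 mm play each side and stands 14 mm proud of the ridges. Origin: centre of its underside; y along its length. Either way round fits.
- sauce_pot: The closed little sauce pot: round, 30 mm high, body 39 mm across for the lower 19 mm, ribbed lid 44 mm across for the upper 11 mm. It fits in the deep tier (whose inside, under the tier above, is 36 mm high). Origin at the centre of its underside, z up.
- carton_base: The base of the retail carton: a shallow brown cardboard tray fixed to the table, outside 86 mm (x) by 194 mm (y), walls 4 mm thick and 15 mm high, inner floor 4 mm above the table, inside 78 x 186 mm. Origin at the centre of its underside (on the table), y along its length. Either way round is the same.
- tape_roll: Bystander: roll of clear amber tape lying flat, 52 mm across, 19 mm high, open core. Origin at the centre of its underside.
- stamp: Bystander: wooden hand stamp standing up, base 28 x 40 mm, knob handle, 54 mm high. Origin at the centre of its underside.
- marker: Bystander: white marker pen with a black cap, 135 mm long, 15 mm thick, lying. Origin on the table under its middle, y along its length.
Things that resemble listed ones, but are neither listed nor needed, are in the scene too. Of the things like the carton_base, leave any that is orange; of the rest the smaller one is meant.

How it is judged:
At the end, for the whole second after the job is handed in: Deep tier level on the carton floor (13 mm, 0.15 rad of its middle); pot upright on its floor; divided tier on the deep rim and lid on the divided rim, level (7 mm, 0.08 rad); chopstick case flat between the lid's ridges (14 mm lengthwise, 0.1 rad); all at rest (horizontal distance between deep_tier and carton_base below 0.013 m and z of deep_tier in the frame of carton_base between 0.0015 and 0.007 m and angle between the y axis of deep_tier and the y axis of carton_base, either way round below 0.15 rad and angle between each of deep_tier, divided_tier, lid, chopstick_case's own z axis and vertical below 0.05 rad and linear speed of each of deep_tier, sauce_pot, divided_tier, lid, chopstick_case below 0.02 m/s and x of sauce_pot in the frame of deep_tier between -0.012 and 0.012 m and y of sauce_pot in the frame of deep_tier between -0.065 and 0.065 m and z of sauce_pot in the frame of deep_tier between 0.006 and 0.011 m and angle between sauce_pot's own z axis and vertical below 0.1 rad and horizontal distance between divided_tier and deep_tier below 0.007 m and z of divided_tier in the frame of deep_tier between 0.0415 and 0.0465 m and angle between the y axis of divided_tier and the y axis of deep_tier, either way round below 0.08 rad and horizontal distance between lid and divided_tier below 0.007 m and z of lid in the frame of divided_tier between 0.0275 and 0.0325 m and angle between the y axis of lid and the y axis of divided_tier, either way round below 0.08 rad and x of chopstick_case in the frame of lid between -0.006 and 0.006 m and y of chopstick_case in the frame of lid between -0.014 and 0.014 m and z of chopstick_case in the frame of lid between 0.014 and 0.0185 m and angle between the y axis of chopstick_case and the y axis of lid, either way round below 0.1 rad); the robot touches nothing.
It fails at once if a bystander (tape roll, stamp or marker) is shoved more than 30 mm or knocked over (distance of any of tape_roll, stamp, marker from where it was at the start of the episode above 0.03 m or angle between any of tape_roll, stamp, marker's own z axis and vertical above 0.5 rad).
It also fails if it takes over 136 s, if anything falls off the work surface, if the arm or the gripper's body presses on something with over 40 N, if the wrist force passes 120 N, or if a joint passes its speed limit or range.

ROBOT

A 7-joint arm with a two-finger parallel gripper is mounted at the origin on the work surface. World frame = base frame: x ahead of the robot, y to its left, z up, the work surface at z = 0. Lengths are in m, angles in rad, forces in N, time in s.
With the tool pointing down it reaches from about 0.425 to 0.875 m from the base axis. Payload 4.7 kg.
Tool frame: the origin (TCP) lies at the very end of the fingers, on their centre line; the grasp point (between the pads) lies 19 mm behind it; z points along the fingers, y is the direction in which the jaws open and shut (so a half turn about z gives the same grasp; the last joint's range is limited). The gripper opens to 87 mm and grips with 3 to 60 N. Pads are 19 mm wide; open, the fingers measure 117 mm over their backs; the gripper's body (75 mm by 190 mm) begins 51 mm behind the grasp point.
Start: joints at [-1.165, 0.321, -0.07, 1.45, 0.023, 1.371, -0.057], TCP at [0.248, 0.601, 0.223] pointing down, gripper open.
Joint ranges: [-2.86, 2.86], [-0.3, 2.09], [-1.38, 1.24], [0.06, 2.45], [-1.56, 4.7], [0.09, 2.05], [-2.69, 2.69]. Speed limits (rad/s): [2.57, 2.57, 3.14, 3.14, 3.14, 3.14, 3.14].

INTERFACE

Orientations are given as a rotation vector (axis times angle).
In Python, from bench import ctrl gives the robot as it stands. The module is installed in compiled form; this text tells all that it offers.
- The arm moves only by the tool move_arm, never from a script. Its arguments are lists of equal length, an entry for each row: "dp": the shift along the tool's x, y, z in units of 30 mm (1.0 is 30 mm), a list of three; "turn": the turn about the tool's z in units of 5 degrees (1.0 is 5 degrees); "jaw": the opening, from -1 (shut) to 1 (fully open). A call has 1 to 5 rows; each row is the pose to reach, as a shift and turn from the pose commanded when the call began, along the tool's axes at that moment; what a row does not reach only later rows make up. A row lasts 1/10 s, in which the tool goes at most 50 mm and 8.59 degrees, less where a joint would pass 70% of its speed; a pose out of reach is approached as far as the arm can. A call with a gripper value outside its range is refused whole. The fingers move at their own pace and stop on an object; "grip_force" is the grip in N (left out, the last holds). Time passes only in rows, so rows that repeat a pose let the fingers close. It gives the time, the measured TCP pose, the force and the opening at its end, in the units of the state.
- ctrl.get_state(): the state, without advancing time (a new reading comes with each control period).
- ctrl.get_image(name): name is "scene" or "top"; returns the picture (384x512x3 uint8, red, green, blue); there is no depth.
- ctrl.camera_info(name): a dict with "intrinsics" (3x3 intrinsics, pixels), "extrinsics" (4x4, takes a point from world to camera coordinates). Camera axes: x right, y up, looking along -z (the intrinsics and any distortion apply to the point x, -y, -z); pixel columns grow to the right and rows downward; lengths in m; the calibration is good to about 2 mm. A picture is of the moment at which its call begins. camera_info takes no time and is no camera call.
- ctrl.close_job(): hands the job in, once; it reports no verdict.
Trained networks look in the newest picture that a camera, given by its name, has taken for a name from the list of things; names that differ only in an ending like _2 or _b are one class to them, and where a whole thing is asked for, a point or a joint stands for the part that bears it (a point fixed in the world has none). Each returns a list of dicts, best first, with "confidence" (0 to 1); they miss things now and then, are a little off and sometimes report something else, mostly with a low value. They report only what shows in the picture. A call takes as long as a camera call. They do not tell look-alikes from the thing itself.
- ctrl.look_for(camera, target): "rect" ([centre column, centre row, width, height] in pixels, round what is visible of it).
- ctrl.masks_of(camera, target): "region" (384x512 bool, what is visible of it) and "rect" ([centre column, centre row, width, height] in pixels, round what is visible of it).
The state is a dict: "time": time; "joint_positions": joint angles; "qd": joint speeds; "joint_torque": joint torques, N m; "position": TCP position; "tool_rot": TCP orientation; "ft_force": force on the tool from outside, world axes, zero at the start; "torque": the same for the moment, N m; "grip_width": opening from 0.0 (shut) to 1.0 (fully open).
Only numpy, scipy, OpenCV 4.12 (cv2) and the standard library are available. Lean on these libraries where they do the work, as an engineer would, in place of code of your own. Each camera call takes 0.05 s, during which the arm holds its last target. There are 200 camera calls.

## Working session

There is one attempt and no reset: what is moved stays moved. The work goes in short steps, Python scripts to look and compute and a tool call to move; the robot and the scene stay as the last step left them, time stands still between calls to the robot, and variables do not carry over. Pictures are saved under pics/ and viewed, about 12 in all and at most 16, crops included, and the job is handed in when it is done.

Besides the shell and the picture viewer there is one more tool, called after "Call:" by a JSON object that holds its "fn" and its "kwargs". move_arm: Moves the arm, as the interface text tells. Its arguments: {"type":"object","properties":{"dp":{"type":"array","items":{"type":"array","items":{"type":"number"}}},"turn":{"type":"array","items":{"type":"number"}},"jaw":{"type":"array","items":{"type":"number"}},"grip_force":{"type":"number"}},"required":["dp","turn","jaw"]}

```bash
mkdir -p pics; ls
python3 - <<'E'
from bench import ctrl
import cv2,numpy as np
np.set_printoptions(precision=4,suppress=True)
for n in("scene","top"):
    im=ctrl.get_image(n); cv2.imwrite(f"pics/{n}0.png",cv2.resize(im[:,:,::-1],(800,600),interpolation=cv2.INTER_CUBIC))
    c=ctrl.camera_info(n); print(n,c)
    for t in["deep_tier","divided_tier","lid","chopstick_case","sauce_pot","carton_base","tape_roll","stamp","marker"]:
        print(t,[(np.round(d["rect"]).astype(int).tolist(),round(d["confidence"],2)) for d in ctrl.look_for(n,t)])
print(ctrl.get_state())
E
```

```text
pics
scene {'intrinsics': array([[401.8173,   0.    , 255.412 ],
       [  0.    , 401.8173, 192.6774],
       [  0.    ,   0.    ,   1.    ]]), 'extrinsics': array([[ 0.347 ,  0.9378, -0.0072, -0.2067],
       [-0.7764,  0.2915,  0.5587,  0.2875],
       [ 0.5261, -0.1883,  0.8293, -1.2821],
       [ 0.    ,  0.    ,  0.    ,  1.    ]])}
deep_tier [([340, 178, 69, 40], 0.59), ([194, 261, 15, 22], 0.16)]
divided_tier []
lid [([247, 213, 65, 49], 0.78)]
chopstick_case [([371, 233, 53, 26], 0.81)]
sauce_pot [([255, 278, 89, 55], 0.44)]
carton_base [([254, 279, 87, 50], 0.78), ([131, 182, 74, 39], 0.77), ([328, 116, 97, 39], 0.59), ([301, 225, 20, 20], 0.44)]
tape_roll [([301, 225, 24, 20], 0.77)]
stamp [([193, 262, 15, 18], 0.68)]
marker [([402, 185, 39, 25], 0.6)]
top {'intrinsics': array([[359.7233,   0.    , 252.1309],
       [  0.    , 359.7233, 193.2049],
       [  0.    ,   0.    ,   1.    ]]), 'extrinsics': array([[ 0.016 , -0.9997,  0.019 ,  0.0741],
       [ 0.9964,  0.0175,  0.0829, -0.4403],
       [-0.0832,  0.0176,  0.9964, -1.1034],
       [ 0.    ,  0.    ,  0.    ,  1. 
[... 216 characters left out ...]
 56, 30], 0.24)]
carton_base [([282, 138, 61, 37], 0.9), ([355, 257, 61, 35], 0.87), ([158, 268, 100, 70], 0.58)]
tape_roll []
stamp []
marker [([136, 168, 43, 8], 0.5), ([369, 195, 54, 19], 0.26)]
{'time': 1.0, 'joint_positions': array([-1.1649,  0.321 , -0.0701,  1.4505,  0.0226,  1.3708, -0.0569]), 'qd': array([ 0.0001, -0.0006, -0.0005,  0.0008, -0.002 ,  0.    , -0.0004]), 'joint_torque': array([  0.0004, -49.1118,  -0.4027, -31.2779,  -0.0636,   0.0336,
        -0.    ]), 'position': array([0.2482, 0.6007, 0.2226]), 'tool_rot': array([0.6114, 3.0815, 0.    ]), 'ft_force': array([ 0.5249, -0.5287, -0.3842]), 'torque': array([-0.0298,  0.0188,  0.0023]), 'grip_width': 0.9977400537854585}
```

View pics/top0.png

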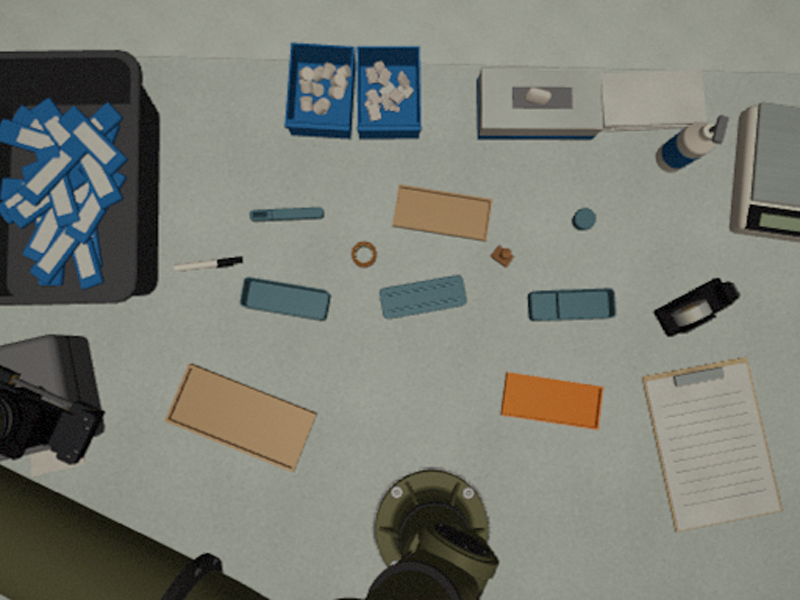

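View pics/scene0.png

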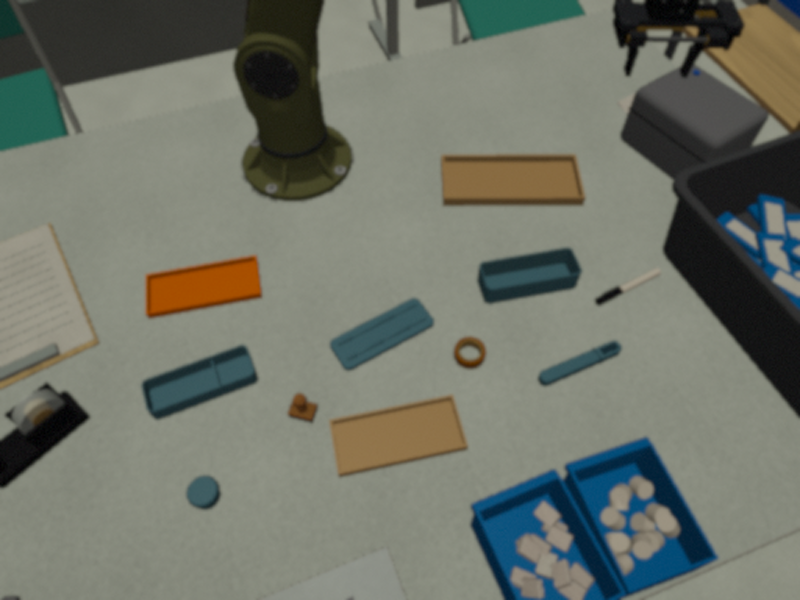

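Seen in the top picture (800×600): carton look-alikes are brown at (442,212), larger brown at (240,417) and orange at (552,400). I choose (442,212), since it's not orange and is the smaller brown one. The rest are deep tier (285,299), divided tier (571,304), lid (423,297), case (287,214) and pot (584,218). The bystanders are tape (364,254), stamp (502,256) and marker (208,263). The black tape dispenser and blue bins are irrelevant.

```bash
cat > h.py <<'E'
from bench import ctrl
import cv2,numpy as np
from scipy.optimize import least_squares
from scipy.spatial.transform import Rotation as R
np.set_printoptions(precision=4,suppress=True)
DIM=dict(deep_tier=(60,168,6,50),divided_tier=(60,168,6,36),lid=(64,172,6,17),chopstick_case=(22,150,0,18),
 carton_base=(86,194,0,15),sauce_pot=(44,44,0,30),tape_roll=(52,52,0,19),stamp=(28,40,0,54),marker=(15,135,0,15))
def pts(n):
    w,l,a,b=DIM[n]
    if n in("sauce_pot","tape_roll"):
        t=np.linspace(0,2*np.pi,40)
        lo=39 if n=="sauce_pot" else w
        return np.vstack([np.c_[r/2*np.cos(t),r/2*np.sin(t),0*t+z] for r,z in((lo,0),(w,b))])/1e3
    if n=="chopstick_case":
        t=np.linspace(0,2*np.pi,60); c=w/2*np.cos(t); s=w/2*np.sin(t); s=s+np.sign(s)*(l-w)/2
        return np.vstack([np.c_[c,s,0*t+z] for z in(a,b)])/1e3
    return np.array([[x*w/2,y*l/2,z] for x in(-1,1) for y in(-1,1) for z in(a,b)])/1e3
CI={c:ctrl.camera_info(c) for c in("scene","top")}
def proj(c,P):
    E=CI[c]["extrinsics"];q=P@E[:3,:3].T+E[:3,3]
    q=np.c_[q[:,0],-q[:,1],-q[:,2]]@CI[c]["intrinsics"].T
    return q[:,:2]/q[:,2:]
def unproj(c,uv,z):
    E=CI[c]["extrinsics"];d=np.linalg.inv(CI[c]["intrinsics"])@[*uv,1]
    d=E[:3,:3].T@[d[0],-d[1],-d[2]];o=-E[:3,:3].T@E[:3,3]
    return o+d*(z-o[2])/d[2]
def feat(m):
    return [m["m10"]/m["m00"],m["m01"]/m["m00"]],np.array([m["mu20"],m["mu11"],m["mu02"]])/m["m00"]
def world(n,x,z0):
    p=pts(n);c,s=np.cos(x[2]),np.sin(x[2])
    return np.c_[x[0]+c*p[:,0]-s*p[:,1],x[1]+s*p[:,0]+c*p[:,1],p[:,2]+z0]
def hullm(c,n,x,z0):
    return feat(cv2.moments(cv2.convexHull(proj(c,world(n,x,z0)).astype(np.float32))))
def fit(n,masks,z0=0,yaw0=0.):
    """masks: {cam: bool mask}; fits x,y,yaw by centroid and axis direction"""
    F={}
    for c,m in masks.items():
        hull=cv2.convexHull(cv2.findNonZero(m.astype(np.uint8))).astype(np.float32)
        F[c]=feat(cv2.moments(m.astype(np.uint8),True))if n=="x" else feat(cv2.moments(hull))
    c=next(iter(F)); x0=[*unproj(c,F[c][0],z0+.02)[:2],yaw0]
    def res(x):
        r=[]
        for c,(f,mu) in F.items():
            g,nu=hullm(c,n,x,z0); r+=[g[0]-f[0],g[1]-f[1]]
            r+=list((nu-mu)/np.sqrt(np.trace(mu))) 
        return np.array(r)
    s=least_squares(res,x0,x_scale=[.01,.01,.1]); return s.x,s.fun
def mask(c,n,near=None):
    L=ctrl.masks_of(c,n)
    if near is not None: L=[d for d in L if np.hypot(d["rect"][0]-near[0],d["rect"][1]-near[1])<15]
    return (L[0]["region"],L[0]["confidence"],L[0]["rect"]) if L else None
def measure(n,near,z0=0,yaw0=0.,cams=("top","scene")):
    M={}
    for c in cams:
        m=mask(c,n,near[c])
        if m: M[c]=m[0]
    out={}
    for k in [*[(c,) for c in M],tuple(M)]:
        if k: x,f=fit(n,{c:M[c] for c in k},z0,yaw0); out[k]=x; print(n,k,x[:2]*1e3,"yaw",np.degrees(x[2]).round(2),"res",np.abs(f).max().round(2))
    return M
def plan(*wps):
    """wps: (x,y,z,phi_deg) of TCP, phi = direction of the tool y axis; prints dp,turn per call"""
    s=ctrl.get_state(); p=np.array(s["position"]);Rm=R.from_rotvec(s["tool_rot"]).as_matrix()
    print("at",p,"phi",np.degrees(np.arctan2(Rm[1,1],Rm[0,1])).round(2),"q7",s["joint_positions"][6],"t",s["time"])
    for w in wps:
        phi0=np.arctan2(Rm[1,1],Rm[0,1]); d=(np.degrees(phi0)-w[3]+90)%180-90
        print(w,"dp",(Rm.T@(np.array(w[:3])-p)/.03).round(2).tolist(),"turn",round(d/5,3))
        p=np.array(w[:3]);a=phi0-np.radians(d)
        Rm=np.array([[-np.sin(a),np.cos(a),0],[np.cos(a),np.sin(a),0],[0,0,-1]])
E
python3 - <<'E'
from h import *
k=512/800
near=dict(deep_tier=((285,299),(530,275)),divided_tier=((571,304),(200,382)),lid=((423,297),(382,333)),chopstick_case=((287,214),(580,362)),
sauce_pot=((584,218),(203,492)),carton_base=((442,212),(398,436)),tape_roll=((364,254),(470,352)),stamp=((502,256),(302,408)),marker=((208,263),(628,287)))
v=None;V={}
for c in("top","scene"): V[c]=ctrl.get_image(c)[:,:,::-1].copy()
for n,(a,b) in near.items():
    M=measure(n,{"top":np.array(a)*k,"scene":np.array(b)*k})
    for c,m in M.items():
        cs,_=cv2.findContours(m.astype(np.uint8),0,1); cv2.drawContours(V[c],cs,-1,(0,0,255),1)
t=cv2.resize(V["top"][110:230,100:420],(800,300),interpolation=cv2.INTER_NEAREST)
s=cv2.resize(V["scene"][140:340,80:430],(525,300),interpolation=cv2.INTER_NEAREST)
cv2.imwrite("pics/m1.png",np.vstack([t,np.pad(s,((0,0),(0,275),(0,0)))]))
E
```

```text
Traceback (most recent call last):
  File "h.py", line 59, in measure
    if k: x,f=fit(n,{c:M[c] for c in k},z0,yaw0); out[k]=x; print(n,k,x[:2]*1e3,"yaw",np.degrees(x[2]).round(2),"res",np.abs(f).max().round(2))
              ~~~^^^^^^^^^^^^^^^^^^^^^^^^^^^^^^^
  File "h.py", line 47, in fit
    s=least_squares(res,x0,x_scale=[.01,.01,.1]); return s.x,s.fun
  File "h.py", line 45, in res
    r+=list((nu-mu)/np.sqrt(np.trace(mu)))
                            ~~~~~~~~^^^^
ValueError: diag requires an array of at least two dimensions
```

```bash
sed -i 's/np.sqrt(np.trace(mu))/np.sqrt(mu[0]+mu[2])/' h.py
cat > m1.py <<'E'
from h import *
k=512/800
near=dict(deep_tier=((285,299),(530,275)),divided_tier=((571,304),(200,382)),lid=((423,297),(382,333)),chopstick_case=((287,214),(580,362)),
sauce_pot=((584,218),(203,492)),carton_base=((442,212),(398,436)),tape_roll=((364,254),(470,352)),stamp=((502,256),(302,408)),marker=((208,263),(628,287)))
V={}
for c in("top","scene"): V[c]=ctrl.get_image(c)[:,:,::-1].copy()
for n,(a,b) in near.items():
    M=measure(n,{"top":np.array(a)*k,"scene":np.array(b)*k})
    for c,m in M.items():
        cs,_=cv2.findContours(m.astype(np.uint8),0,1); cv2.drawContours(V[c],cs,-1,(0,0,255),1)
t=cv2.resize(V["top"][110:230,100:420],(800,300),interpolation=cv2.INTER_NEAREST)
s=cv2.resize(V["scene"][140:340,80:430],(525,300),interpolation=cv2.INTER_NEAREST)
cv2.imwrite("pics/m1.png",np.vstack([t,np.pad(s,((0,0),(0,275),(0,0)))]))
E
python3 m1.py
```

```text
deep_tier ('top',) [439.5171 295.5725] yaw -0.11 res 1.88
deep_tier ('scene',) [440.9042 292.5533] yaw -0.07 res 1.59
deep_tier ('top', 'scene') [440.5119 295.2946] yaw -0.51 res 1.78
divided_tier ('top',) [ 439.6508 -272.7745] yaw 0.0 res 0.72
divided_tier ('scene',) [ 441.8568 -273.7611] yaw 0.0 res 1.44
divided_tier ('top', 'scene') [ 439.6508 -272.7745] yaw 0.0 res 1.38
lid ('top',) [451.9295  23.5506] yaw 0.26 res 2.33
lid ('scene',) [453.991  23.036] yaw 0.0 res 3.85
lid ('top', 'scene') [451.5943  25.007 ] yaw 0.14 res 3.77
chopstick_case ('top',) [614.1885 298.7756] yaw 0.76 res 3.23
chopstick_case ('scene',) [615.8561 300.2521] yaw 4.34 res 0.41
chopstick_case ('top', 'scene') [616.3344 300.8473] yaw -0.15 res 3.22
sauce_pot ('top',) [ 616.0396 -301.1413] yaw 0.0 res 0.45
sauce_pot ('scene',) [ 617.274  -300.9363] yaw -0.0 res 0.47
sauce_pot ('top', 'scene') [ 616.8555 -301.0643] yaw 0.0 res 0.47
carton_base ('top',) [623.547  -12.8922] yaw 0.0 res 1.65
carton_base ('scene',) [632.6036 -16.9658] yaw -0.0 res 2.49
carton_base ('top', 'scene') [621.1538 -12.4893] yaw 0.0 res 2.49
tape_roll ('top',) [534.0131 144.2274] yaw -0.27 res 1.05
tape_roll ('scene',) [537.4026 142.8094] yaw 0.02 res 0.2
tape_roll ('top', 'scene') [535.9742 143.5868] yaw 0.25 res 1.05
stamp ('top',) [ 535.1147 -135.1315] yaw 0.0 res 1.53
stamp ('scene',) [ 543.9481 -136.4835] yaw 0.0 res 2.26
stamp ('top', 'scene') [ 541.1183 -137.2426] yaw -0.41 res 2.26
marker ('top',) [508.7382 450.2765] yaw 0.0 res 2.75
marker ('scene',) [517.0284 450.2526] yaw -0.88 res 5.37
marker ('top', 'scene') [511.4105 450.4481] yaw 0.0 res 5.06
```

View pics/m1.png

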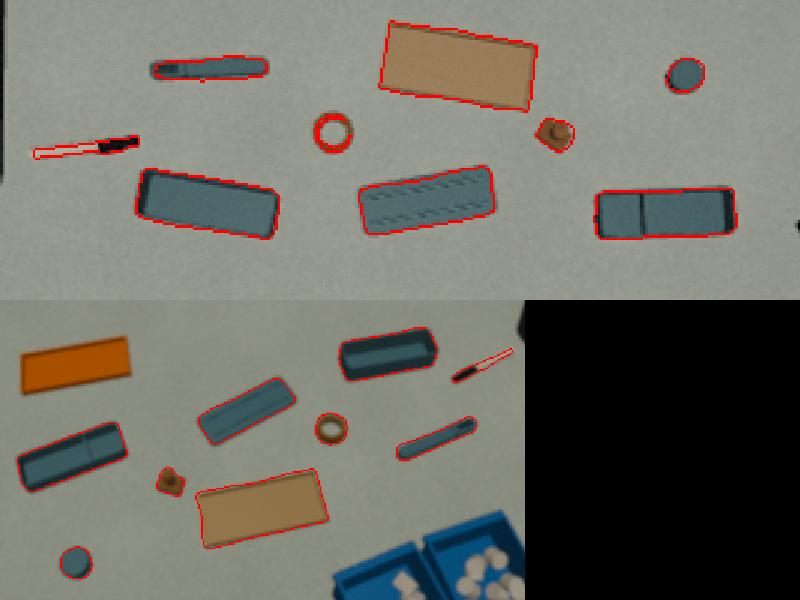

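```bash
sed -i 's/x_scale=\[.01,.01,.1\]/diff_step=1e-2,x_scale=[.01,.01,.1]/;s/yaw0=0\./yaw0=.1/g' h.py; python3 m1.py
```

```text
deep_tier ('top',) [440.6469 297.0105] yaw -9.13 res 1.37
deep_tier ('scene',) [441.1963 293.4757] yaw -6.49 res 1.03
deep_tier ('top', 'scene') [440.6918 295.1036] yaw -7.68 res 1.46
divided_tier ('top',) [ 440.5863 -271.8145] yaw 4.17 res 1.53
divided_tier ('scene',) [ 441.6889 -272.7813] yaw 4.37 res 0.92
divided_tier ('top', 'scene') [ 441.2244 -272.4727] yaw 4.35 res 1.52
lid ('top',) [451.0415  23.076 ] yaw 11.67 res 0.79
lid ('scene',) [453.2724  23.2487] yaw 11.65 res 0.72
lid ('top', 'scene') [452.2258  23.22  ] yaw 11.68 res 0.79
chopstick_case ('top',) [614.718  302.1395] yaw 2.88 res 0.35
chopstick_case ('scene',) [615.9549 304.1377] yaw 5.72 res 0.87
chopstick_case ('top', 'scene') [615.5824 303.3332] yaw 5.0 res 1.09
sauce_pot ('top',) [ 614.4092 -300.6908] yaw -1.26 res 0.26
sauce_pot ('scene',) [ 617.171  -301.5085] yaw -31.97 res 0.51
sauce_pot ('top', 'scene') [ 616.2576 -301.366 ] yaw -96.05 res 0.57
carton_base ('top',) [624.6413 -14.0258] yaw -8.79 res 0.46
carton_base ('scene',) [626.6932 -14.4959] yaw -7.47 res 0.25
carton_base ('top', 'scene') [625.944  -14.3362] yaw -7.93 res 0.51
tape_roll ('top',) [533.99   142.3628] yaw -171.71 res 0.41
tape_roll ('scene',) [536.1652 141.8434] yaw -96.22 res 0.61
tape_roll ('top', 'scene') [535.206  142.1301] yaw -77.76 res 0.6
stamp ('top',) [ 534.1583 -132.5715] yaw -47.21 res 1.29
stamp ('scene',) [ 546.4384 -136.3815] yaw -2.03 res 2.38
stamp ('top', 'scene') [ 541.4938 -135.2316] yaw -26.84 res 2.34
marker ('top',) [510.685 448.182] yaw 9.24 res 2.29
marker ('scene',) [512.1011 446.5545] yaw 12.84 res 2.14
marker ('top', 'scene') [511.3367 447.4355] yaw 12.09 res 2.07
```

Run:
```python
from h import *
plan((.441,.295,.16,-8),(.441,.295,.024,-8))
```

```text
at [0.2482 0.6008 0.2226] phi 67.55 q7 -0.056900791803785655 t 3.2
(0.441, 0.295, 0.16, -8) dp [-9.83, -6.97, 2.09] turn 15.111
(0.441, 0.295, 0.024, -8) dp [0.0, 0.0, 4.53] turn -0.0
```

Call:
{"fn": "move_arm", "kwargs": {"dp": [[-9.83,-6.97,2.09],[-9.83,-6.97,2.09],[-9.83,-6.97,2.09],[-9.83,-6.97,2.09],[-9.83,-6.97,2.09]], "turn": [15.1,15.1,15.1,15.1,15.1], "jaw": [1,1,1,1,1], "grip_force": 25}}

```text
time: 3.7
position: [0.3804, 0.3906, 0.1798]
tool_rot: [1.706, 2.638, 0.001]
ft_force: [0.8, 0.6, 0.5]
grip_width: 0.999
```

Run:
```python
from h import *
plan((.441,.295,.16,-8),(.441,.295,.024,-8))
```

```text
at [0.3804 0.3906 0.1798] phi 24.23 q7 -0.4096498711207179 t 3.7
(0.441, 0.295, 0.16, -8) dp [-3.74, 0.53, 0.66] turn 6.447
(0.441, 0.295, 0.024, -8) dp [0.0, 0.0, 4.53] turn 0.0
```

Call:
{"fn": "move_arm", "kwargs": {"dp": [[-3.74,0.53,0.66],[-3.74,0.53,0.66],[-3.74,0.53,0.66],[-3.74,0.53,0.66],[-3.74,0.53,0.66]], "turn": [6.45,6.45,6.45,6.45,6.45], "jaw": [1,1,1,1,1]}}

```text
time: 4.2
position: [0.4411, 0.2963, 0.1602]
tool_rot: [-2.367, -2.066, -0.001]
ft_force: [-0.6, -0.6, -0.4]
grip_width: 1.001
```

Run:
```python
from h import *
plan((.441,.295,.024,-8))
ctrl.get_image("top");ctrl.get_image("scene")
measure("deep_tier",{"top":np.array((285,299))*.64,"scene":np.array((530,275))*.64})
cv2.imwrite("pics/a.png",cv2.resize(ctrl.get_image("scene")[100:250,250:450,::-1],(800,600)))
```

```text
at [0.4411 0.2963 0.1602] phi -7.78 q7 -0.7515958802694362 t 4.2
(0.441, 0.295, 0.024, -8) dp [-0.04, 0.0, 4.54] turn 0.044
deep_tier ('top',) [436.9132 258.3058] yaw 32.72 res 11.3
deep_tier ('scene',) [440.8227 293.6341] yaw -5.14 res 1.25
deep_tier ('top', 'scene') [439.2893 276.4175] yaw -30.21 res 11.81
```

View pics/a.png

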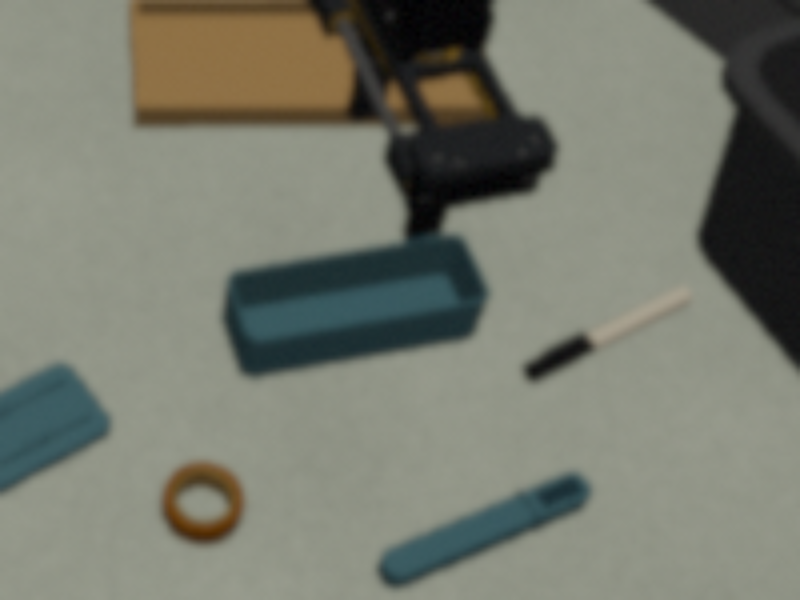

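Run:
```python
from h import *
p=ctrl.get_state()["position"]
for d in(-.05,0,.05):print((proj("scene",p[None]+[[d,-.14*d,0]])-[250,100])*4)
```

```text
[[364.0597 109.3746]]
[[391.575  169.4146]]
[[420.6969 232.9607]]
```

Call:
{"fn": "move_arm", "kwargs": {"dp": [[-0.04,0,1.5],[-0.04,0,3.0],[-0.04,0,4.54],[-0.04,0,4.54]], "turn": [0,0,0,0], "jaw": [1,1,1,1]}}

```text
time: 4.85
position: [0.4356, 0.2927, 0.0181]
tool_rot: [-2.363, -2.07, 0.02]
ft_force: [-1.0, -0.8, -0.3]
grip_width: 0.998
```

Call:
{"fn": "move_arm", "kwargs": {"dp": [[0,0,0],[0,0,0],[0,0,0],[0,0,0],[0,0,0]], "turn": [0,0,0,0,0], "jaw": [-0.2,-0.2,-0.2,-0.2,-0.2], "grip_force": 25}}

```text
time: 5.35
position: [0.4417, 0.2966, 0.0257]
tool_rot: [-2.365, -2.068, -0.005]
ft_force: [-0.8, -0.6, 5.9]
grip_width: 0.69
```

Call:
{"fn": "move_arm", "kwargs": {"dp": [[0,0,-1.5],[0,0,-3.5],[0,0,-3.5]], "turn": [0,0,0], "jaw": [-0.2,-0.2,-0.2]}}

```text
time: 5.65
position: [0.4437, 0.2979, 0.135]
tool_rot: [2.365, 2.068, 0.016]
ft_force: [1.2, -0.3, -0.5]
grip_width: 0.685
```

Run:
```python
from h import *
plan((.626,-.013,.13,-8),(.626,-.013,.031,-8)); print(ctrl.get_state()["ft_force"],ctrl.get_state()["grip_width"])
```

```text
at [0.4437 0.2979 0.135 ] phi -7.68 q7 -0.7429487623921045 t 5.65
(0.626, -0.013, 0.13, -8) dp [-9.46, 7.41, 0.14] turn 0.063
(0.626, -0.013, 0.031, -8) dp [0.0, 0.0, 3.3] turn 0.0
[ 1.164  -0.3314 -0.4759] 0.684530662444718
```

Call:
{"fn": "move_arm", "kwargs": {"dp": [[-1.2,0.9,0],[-2.4,1.85,0],[-3.6,2.8,0],[-4.73,3.7,0]], "turn": [0,0,0,0], "jaw": [-0.2,-0.2,-0.2,-0.2]}}

```text
time: 6.05
position: [0.5319, 0.1383, 0.1286]
tool_rot: [-2.365, -2.068, 0.0]
ft_force: [0.4, 0.6, -0.4]
grip_width: 0.687
```

Call:
{"fn": "move_arm", "kwargs": {"dp": [[-1.2,0.9,0],[-2.4,1.85,0],[-3.6,2.8,0],[-4.73,3.7,0.1],[-4.73,3.7,0.1]], "turn": [0,0,0,0,0], "jaw": [-0.2,-0.2,-0.2,-0.2,-0.2]}}

```text
time: 6.55
position: [0.6238, -0.0241, 0.1252]
tool_rot: [2.372, 2.053, -0.005]
ft_force: [-0.8, -0.5, -0.9]
grip_width: 0.688
```

Call:
{"fn": "move_arm", "kwargs": {"dp": [[0,0,0],[0,0,0]], "turn": [0,0], "jaw": [-0.2,-0.2]}}

```text
time: 6.75
position: [0.6219, -0.0135, 0.1252]
tool_rot: [-2.362, -2.069, 0.0]
ft_force: [0.4, 0.8, -0.9]
grip_width: 0.69
```

Run:
```python
from h import *
plan((.626,-.013,.045,-8),(.626,-.013,.031,-8)); print(ctrl.get_state()["ft_force"],ctrl.get_state()["grip_width"])
```

```text
at [ 0.6219 -0.0135  0.1252] phi -7.58 q7 -0.018207516516098237 t 6.75
(0.626, -0.013, 0.045, -8) dp [0.03, 0.14, 2.67] turn 0.085
(0.626, -0.013, 0.031, -8) dp [0.0, 0.0, 0.47] turn 0.0
[ 0.407   0.7516 -0.9066] 0.6904031961611822
```

Call:
{"fn": "move_arm", "kwargs": {"dp": [[0.03,0.14,1.3],[0.03,0.14,2.6],[0.03,0.14,2.9],[0.03,0.14,3.1],[0.03,0.14,3.14]], "turn": [0.09,0.09,0.09,0.09,0.09], "jaw": [-0.2,-0.2,-0.2,-0.2,-0.2]}}

```text
time: 7.25
position: [0.6275, -0.014, 0.0325]
tool_rot: [2.372, 2.06, 0.002]
ft_force: [-0.2, -0.4, -0.9]
grip_width: 0.688
```

Call:
{"fn": "move_arm", "kwargs": {"dp": [[0,0,0],[0,0,0],[0,0,0],[0,0,-1],[0,0,-4]], "turn": [0,0,0,0,0], "jaw": [-0.2,1,1,1,1]}}

```text
time: 7.75
position: [0.6244, -0.0147, 0.1098]
tool_rot: [-2.37, -2.056, 0.008]
ft_force: [0.3, 0.2, -0.2]
grip_width: 0.949
```

Call:
{"fn": "move_arm", "kwargs": {"dp": [[0,0,-2],[0,0,-2],[0,0,-2]], "turn": [0,0,0], "jaw": [1,1,1]}}

```text
time: 8.05
position: [0.6289, -0.015, 0.1752]
tool_rot: [2.371, 2.056, 0.009]
ft_force: [0.4, 0.4, -1.3]
grip_width: 0.998
```

Run:
```python
from h import *
plan((.616,-.301,.15,90),(.616,-.301,.016,90))
```

```text
at [ 0.6289 -0.015   0.1752] phi -8.13 q7 -0.037569439296545694 t 8.05
(0.616, -0.301, 0.15, 90) dp [-9.5, 0.92, 0.83] turn 16.373
(0.616, -0.301, 0.016, 90) dp [0.0, 0.0, 4.47] turn 0.0
```

Call:
{"fn": "move_arm", "kwargs": {"dp": [[-1.2,0.1,0],[-2.4,0.2,0],[-3.6,0.3,0],[-4.75,0.46,0.4]], "turn": [0,0,0,0], "jaw": [1,1,1,1]}}

```text
time: 8.45
position: [0.6201, -0.1594, 0.159]
tool_rot: [2.373, 2.058, 0.0]
ft_force: [0.1, -0.5, 0.7]
grip_width: 1.003
```

Call:
{"fn": "move_arm", "kwargs": {"dp": [[-1.2,0.1,0],[-2.4,0.2,0],[-3.6,0.3,0],[-4.75,0.46,0.4],[-4.75,0.46,0.4]], "turn": [1.6,3.2,4.8,6.4,8.0], "jaw": [1,1,1,1,1]}}

```text
time: 8.95
position: [0.6094, -0.3075, 0.1441]
tool_rot: [2.942, 1.101, -0.011]
ft_force: [-1.1, 0.3, -0.6]
grip_width: 1.002
```

Call:
{"fn": "move_arm", "kwargs": {"dp": [[0,0,0],[0,0,0],[0,0,0],[0,0,0],[0,0,0]], "turn": [1.6,3.2,4.8,6.4,8], "jaw": [1,1,1,1,1]}}

```text
time: 9.45
position: [0.6129, -0.3004, 0.1452]
tool_rot: [-3.14, -0.042, 0.005]
ft_force: [-0.4, -0.4, 0.8]
grip_width: 0.999
```

Run:
```python
from h import *
plan((.616,-.301,.10,82),(.616,-.301,.016,82))
ctrl.get_image("top");im=ctrl.get_image("scene")
measure("deep_tier",{"top":np.array((442,212))*.64,"scene":np.array((398,430))*.64},z0=.004)
cv2.imwrite("pics/b.png",cv2.resize(im[230:350,80:320,::-1],(800,400),interpolation=cv2.INTER_CUBIC))
```

```text
at [ 0.6129 -0.3004  0.1452] phi -88.48 q7 -0.8354623012655199 t 9.45
(0.616, -0.301, 0.1, 82) dp [0.11, 0.03, 1.51] turn 1.904
(0.616, -0.301, 0.016, 82) dp [0.0, 0.0, 2.8] turn 0.0
deep_tier ('top',) [625.9714 -16.8123] yaw -10.22 res 1.17
deep_tier ('scene',) [627.7013 -17.1229] yaw -8.42 res 0.53
deep_tier ('top', 'scene') [627.0613 -16.9675] yaw -9.11 res 1.25
```

View pics/b.png

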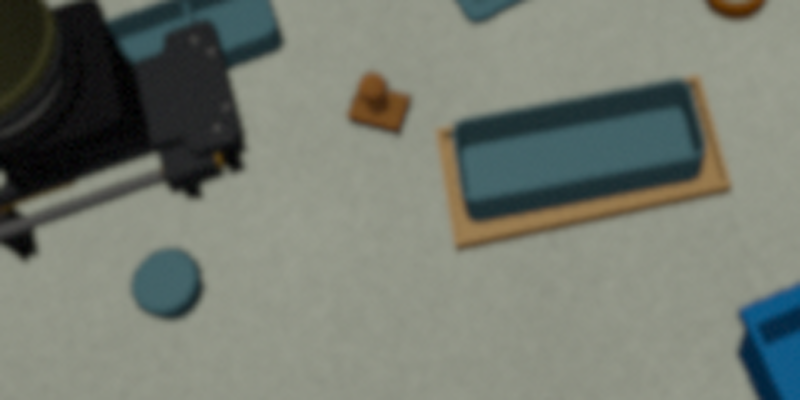

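The picture shows the deep tier sitting squarely in the carton at about (580,150). The pot stands free at (167,283) with the gripper above it.

Call:
{"fn": "move_arm", "kwargs": {"dp": [[0.11,0.03,1.4],[0.11,0.03,2.8],[0.11,0.03,4.3],[0.11,0.03,4.3],[0.11,0.03,4.3]], "turn": [1.6,1.9,1.9,1.9,1.9], "jaw": [1,1,1,1,1]}}

```text
time: 10.15
position: [0.6169, -0.3017, 0.0185]
tool_rot: [-3.135, 0.207, 0.002]
ft_force: [0.7, 0.2, 0.7]
grip_width: 1.0
```

Call:
{"fn": "move_arm", "kwargs": {"dp": [[0,0,0],[0,0,0],[0,0,0],[0,0,0],[0,0,0]], "turn": [0,0,0,0,0], "jaw": [-0.4,-0.4,-0.4,-0.4,-0.4], "grip_force": 15}}

```text
time: 10.65
position: [0.6177, -0.3016, 0.0193]
tool_rot: [-3.135, 0.208, -0.002]
ft_force: [-1.0, -0.4, 0.0]
grip_width: 0.629
```

Call:
{"fn": "move_arm", "kwargs": {"dp": [[0,0,-1.3],[0,0,-2.6],[0,0,-3.5],[0,0,-3.5]], "turn": [0,0,0,0], "jaw": [-0.4,-0.4,-0.4,-0.4]}}

```text
time: 11.05
position: [0.6196, -0.3035, 0.1288]
tool_rot: [3.132, -0.209, 0.012]
ft_force: [-0.0, -0.6, 0.2]
grip_width: 0.324
```

Run:
```python
from h import *
plan((.627,-.016,.12,82),(.627,-.016,.03,82))
im=ctrl.get_image("scene")
cv2.imwrite("pics/c.png",cv2.resize(im[210:330,60:220,::-1],(640,480),interpolation=cv2.INTER_CUBIC))
```

```text
at [ 0.6196 -0.3035  0.1288] phi -97.62 q7 -0.971295487221477 t 11.05
(0.627, -0.016, 0.12, 82) dp [-1.03, -9.53, 0.27] turn 0.076
(0.627, -0.016, 0.03, 82) dp [0.0, 0.0, 3.0] turn -0.0
```

View pics/c.png

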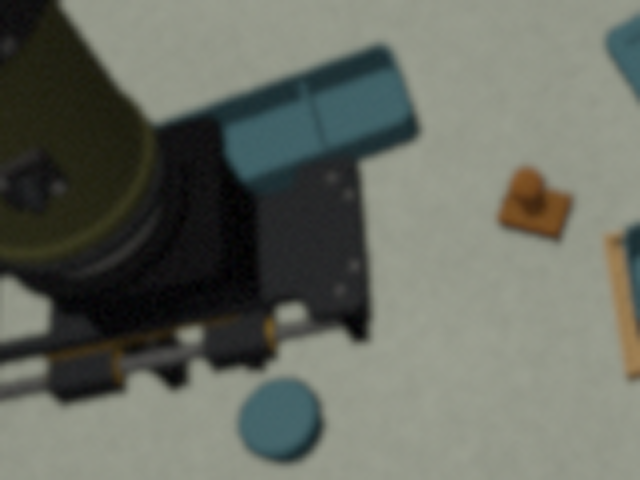

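The pot was not gripped: the fingers were still closing when I lifted, and the pot still stands at about (280,420). I'll measure it again.

Call:
{"fn": "move_arm", "kwargs": {"dp": [[0,0,0],[0,0,0],[0,0,0],[0,0,0],[0,0,0]], "turn": [0,0,0,0,0], "jaw": [1,1,1,1,1]}}

```text
time: 11.6
position: [0.6171, -0.3016, 0.1231]
tool_rot: [-3.134, 0.209, 0.001]
ft_force: [-0.4, 0.4, -0.7]
grip_width: 0.681
```

Run:
```python
from h import *
im=ctrl.get_image("scene")
measure("sauce_pot",{"scene":(130,315)},cams=("scene",))
plan((.617,-.301,.017,82))
```

```text
sauce_pot ('scene',) [ 616.1221 -301.7742] yaw 4.89 res 0.64
sauce_pot ('scene',) [ 616.1221 -301.7742] yaw 4.89 res 0.64
at [ 0.6172 -0.3016  0.1234] phi -97.62 q7 -0.9711170955234486 t 11.7
(0.617, -0.301, 0.017, 82) dp [-0.01, -0.02, 3.55] turn 0.076
```

Pot unmoved. Open fully, then go down and close for long enough.

Call:
{"fn": "move_arm", "kwargs": {"dp": [[0,0,0],[0,0,0],[0,0,0],[0,0,0],[0,0,1]], "turn": [0,0,0,0,0], "jaw": [1,1,1,1,1]}}

```text
time: 12.2
position: [0.6201, -0.3036, 0.0977]
tool_rot: [3.132, -0.208, 0.012]
ft_force: [0.2, 0.1, -0.1]
grip_width: 0.996
```

Call:
{"fn": "move_arm", "kwargs": {"dp": [[0,0,1.2],[0,0,2.55],[0,0,2.55],[0,0,2.55],[0,0,2.55]], "turn": [0,0,0,0,0], "jaw": [1,1,-0.4,-0.4,-0.4]}}

```text
time: 12.7
position: [0.6188, -0.3029, 0.0198]
tool_rot: [3.133, -0.209, 0.006]
ft_force: [0.6, -0.3, -0.3]
grip_width: 0.806
```

Call:
{"fn": "move_arm", "kwargs": {"dp": [[0,0,0],[0,0,0],[0,0,0],[0,0,0],[0,0,0]], "turn": [0,0,0,0,0], "jaw": [-0.4,-0.4,-0.4,-0.4,-0.4]}}

```text
time: 13.2
position: [0.6178, -0.3018, 0.018]
tool_rot: [-3.135, 0.209, -0.002]
ft_force: [-1.6, 0.2, 3.8]
grip_width: 0.501
```

Call:
{"fn": "move_arm", "kwargs": {"dp": [[0,0,0],[0,0,0],[0,0,0]], "turn": [0,0,0], "jaw": [-0.4,-0.4,-0.4]}}

```text
time: 13.5
position: [0.6178, -0.3017, 0.0179]
tool_rot: [-3.135, 0.209, -0.002]
ft_force: [-1.9, 0.8, 5.4]
grip_width: 0.498
```

Call:
{"fn": "move_arm", "kwargs": {"dp": [[0,0,-1.3],[0,0,-2.6],[0,0,-3.6],[0,-1.2,-3.6]], "turn": [0,0,0,0], "jaw": [-0.4,-0.4,-0.4,-0.4]}}

```text
time: 13.9
position: [0.6216, -0.2746, 0.1307]
tool_rot: [3.126, -0.223, 0.011]
ft_force: [0.6, -1.3, -0.4]
grip_width: 0.498
```

Call:
{"fn": "move_arm", "kwargs": {"dp": [[-0.2,-1.4,0],[-0.4,-2.8,0],[-0.6,-4.2,0],[-0.8,-5.6,0],[-1,-7,0]], "turn": [0,0,0,0,0], "jaw": [-0.4,-0.4,-0.4,-0.4,-0.4]}}

```text
time: 14.4
position: [0.6196, -0.0521, 0.1246]
tool_rot: [-3.135, 0.209, 0.001]
ft_force: [-0.6, 0.2, -0.3]
grip_width: 0.498
```

Run:
```python
from h import *
plan((.627,-.016,.12,81.5),(.627,-.016,.031,81.5));print(ctrl.get_state()["grip_width"])
```

```text
at [ 0.6196 -0.0521  0.1246] phi -97.63 q7 -1.3819187759878433 t 14.4
(0.627, -0.016, 0.12, 81.5) dp [0.09, -1.23, 0.15] turn 0.175
(0.627, -0.016, 0.031, 81.5) dp [0.0, 0.0, 2.97] turn 0.0
0.49757006918474855
```

Call:
{"fn": "move_arm", "kwargs": {"dp": [[0.05,-0.7,0],[0.09,-1.23,0.15],[0.09,-1.23,0.15],[0.09,-1.23,0.15],[0.09,-1.23,0.15]], "turn": [0.1,0.17,0.17,0.17,0.17], "jaw": [-0.4,-0.4,-0.4,-0.4,-0.4]}}

```text
time: 14.9
position: [0.6274, -0.0205, 0.1207]
tool_rot: [3.131, -0.237, 0.0]
ft_force: [0.4, -0.0, -1.4]
grip_width: 0.496
```

Run:
```python
from h import *
plan((.627,-.016,.031,81.5));print(ctrl.get_state()["grip_width"])
```

```text
at [ 0.6274 -0.0205  0.1207] phi -98.67 q7 -1.4469167437886206 t 14.9
(0.627, -0.016, 0.031, 81.5) dp [-0.04, -0.15, 2.99] turn -0.033
0.49618944560653544
```

Call:
{"fn": "move_arm", "kwargs": {"dp": [[0,-0.1,1],[0,-0.1,2],[0,-0.1,2.7],[0,-0.1,2.95],[0,-0.1,2.97]], "turn": [0,0,0,0,0], "jaw": [-0.4,-0.4,-0.4,-0.4,-0.4]}}

```text
time: 15.4
position: [0.6278, -0.0165, 0.0312]
tool_rot: [3.132, -0.235, -0.001]
ft_force: [0.1, -0.2, -0.7]
grip_width: 0.504
```

Call:
{"fn": "move_arm", "kwargs": {"dp": [[0,0,0],[0,0,0.05],[0,0,0.05],[0,0,0.05],[0,0,0.05]], "turn": [0,0,0,0,0], "jaw": [-0.4,-0.4,0.4,0.4,0.4]}}

```text
time: 15.9
position: [0.6286, -0.0145, 0.0305]
tool_rot: [-3.133, 0.232, -0.001]
ft_force: [-0.5, -0.1, -0.0]
grip_width: 0.66
```

Call:
{"fn": "move_arm", "kwargs": {"dp": [[0,0,0],[0,0,-0.7],[0,0,-2],[0,0,-3.5],[0,0,-3.5]], "turn": [0,0,0,0,0], "jaw": [0.4,0.4,0.4,0.4,1]}}

```text
time: 16.4
position: [0.6324, -0.0156, 0.1416]
tool_rot: [-3.131, 0.232, -0.017]
ft_force: [0.5, -0.2, -0.1]
grip_width: 0.735
```

Run:
```python
from h import *
plan((.441,-.272,.15,4.3));print(ctrl.get_state()["grip_width"])
```

```text
at [ 0.6324 -0.0156  0.1416] phi -98.49 q7 -1.4601056665203331 t 16.4
(0.441, -0.272, 0.15, 4.3) dp [-5.04, 9.39, -0.36] turn 15.442
0.7350395044921786
```

Call:
{"fn": "move_arm", "kwargs": {"dp": [[-0.6,1.1,0],[-1.2,2.2,-0.2],[-1.8,3.3,-0.4],[-2.4,4.4,-0.4],[-3,5.5,-0.4]], "turn": [-1.6,-3.2,-4.8,-6.4,-8], "jaw": [1,1,1,1,1]}}

```text
time: 16.9
position: [0.514, -0.1657, 0.1471]
tool_rot: [-3.021, -0.862, -0.001]
ft_force: [0.5, -0.5, 0.0]
grip_width: 0.995
```

Run:
```python
from h import *
ctrl.get_image("top");im=ctrl.get_image("scene")
plan((.441,-.272,.15,4.3))
measure("deep_tier",{"top":np.array((442,212))*.64,"scene":np.array((398,430))*.64},z0=.004)
measure("divided_tier",{"top":np.array((571,304))*.64,"scene":np.array((200,382))*.64})
measure("sauce_pot",{"top":np.array((442,212))*.64,"scene":np.array((398,430))*.64},z0=.012)
cv2.imwrite("pics/d.png",cv2.resize(im[230:330,180:320,::-1],(700,500),interpolation=cv2.INTER_CUBIC))
```

```text
at [ 0.5113 -0.1702  0.1473] phi -58.82 q7 -0.6160915944517648 t 17.0
(0.441, -0.272, 0.15, 4.3) dp [-3.76, 1.69, -0.09] turn -12.624
deep_tier ('top',) [625.9472 -17.4137] yaw -10.18 res 1.09
deep_tier ('scene',) [627.9747 -16.8006] yaw -8.59 res 0.5
deep_tier ('top', 'scene') [627.2311 -16.9717] yaw -9.15 res 1.16
divided_tier ('scene',) [ 443.3941 -274.4094] yaw 3.06 res 1.47
divided_tier ('scene',) [ 443.3941 -274.4094] yaw 3.06 res 1.47
sauce_pot ('top',) [625.5849 -13.8468] yaw 516.04 res 0.72
sauce_pot ('scene',) [626.9873 -13.6769] yaw -68.31 res 1.01
sauce_pot ('top', 'scene') [626.4722 -13.7296] yaw 61.87 res 1.01
```

View pics/d.png

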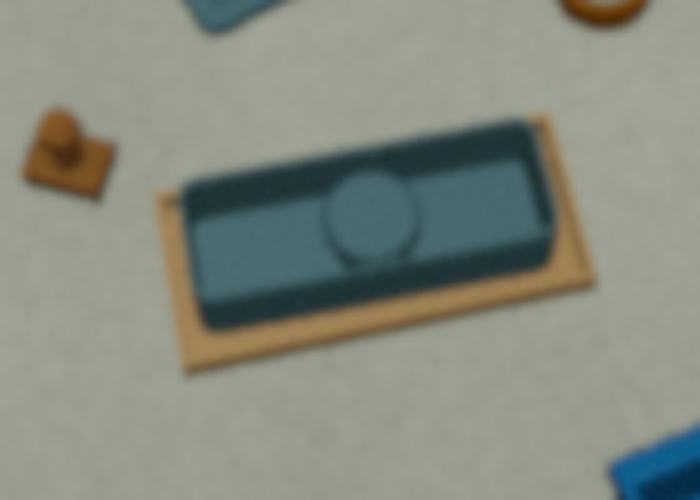

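The pot stands upright in the middle of the deep tier at (370,215). Next is the divided tier.

Call:
{"fn": "move_arm", "kwargs": {"dp": [[-0.9,0.4,0],[-1.8,0.8,0],[-2.7,1.2,0],[-3.76,1.69,-0.05],[-3.76,1.69,-0.05]], "turn": [-1.6,-3.2,-4.8,-6.4,-8], "jaw": [1,1,1,1,1]}}

```text
time: 17.8
position: [0.4428, -0.2709, 0.1489]
tool_rot: [2.548, 1.835, -0.003]
ft_force: [-1.1, 0.1, -0.2]
grip_width: 1.001
```

Call:
{"fn": "move_arm", "kwargs": {"dp": [[0,0,0],[0,0,0],[0,0,0],[0,0,0],[0,0,0]], "turn": [-1.6,-3.2,-4.6,-4.6,-4.6], "jaw": [1,1,1,1,1]}}

```text
time: 18.3
position: [0.4458, -0.2663, 0.1484]
tool_rot: [-2.134, -2.305, 0.001]
ft_force: [0.4, -0.3, -0.3]
grip_width: 1.001
```

Run:
```python
from h import *
plan((.441,-.272,.06,4.3),(.441,-.272,.011,4.3))
```

```text
at [ 0.4458 -0.2663  0.1484] phi 4.42 q7 0.6548566878305138 t 18.3
(0.441, -0.272, 0.06, 4.3) dp [-0.18, -0.17, 2.95] turn 0.024
(0.441, -0.272, 0.011, 4.3) dp [0.0, 0.0, 1.63] turn 0.0
```

Call:
{"fn": "move_arm", "kwargs": {"dp": [[-0.18,-0.17,1.4],[-0.18,-0.17,2.8],[-0.18,-0.17,3.1],[-0.18,-0.17,3.1],[-0.18,-0.17,3.1]], "turn": [0,0,0,0,0], "jaw": [1,1,1,1,1]}}

```text
time: 18.8
position: [0.4418, -0.2732, 0.057]
tool_rot: [2.131, 2.306, 0.001]
ft_force: [-0.5, -0.0, 0.7]
grip_width: 0.999
```

Run:
```python
from h import *
plan((.441,-.272,.011,4.3))
```

```text
at [ 0.4418 -0.2732  0.057 ] phi 4.5 q7 0.7793990671847674 t 18.8
(0.441, -0.272, 0.011, 4.3) dp [0.04, -0.03, 1.53] turn 0.041
```

Call:
{"fn": "move_arm", "kwargs": {"dp": [[0.02,0,0.8],[0.02,0,1.5],[0.02,0,1.53],[0.02,0,1.53],[0.02,0,1.53]], "turn": [0,0,0,0,0], "jaw": [1,1,0,0,0], "grip_force": 25}}

```text
time: 19.3
position: [0.4421, -0.2727, 0.0115]
tool_rot: [2.13, 2.305, 0.002]
ft_force: [-0.2, -0.6, 0.0]
grip_width: 0.812
```

Call:
{"fn": "move_arm", "kwargs": {"dp": [[0,0,0],[0,0,0],[0,0,0],[0,0,0],[0,0,0]], "turn": [0,0,0,0,0], "jaw": [-0.2,-0.2,-0.2,-0.2,-0.2]}}

```text
time: 19.8
position: [0.4416, -0.2724, 0.0109]
tool_rot: [2.131, 2.306, 0.002]
ft_force: [-1.1, 1.2, 6.0]
grip_width: 0.685
```

Call:
{"fn": "move_arm", "kwargs": {"dp": [[0,0,0],[0,0,-1],[0,0,-2.5],[0,0,-4],[0,0,-4]], "turn": [0,0,0,0,0], "jaw": [-0.2,-0.2,-0.2,-0.2,-0.2]}}

```text
time: 20.3
position: [0.4441, -0.2743, 0.1354]
tool_rot: [2.126, 2.3, 0.008]
ft_force: [0.8, -0.8, -0.7]
grip_width: 0.69
```

Run:
```python
from h import *
plan((.6275,-.0175,.15,-8.8))
```

```text
at [ 0.4441 -0.2743  0.1354] phi 4.51 q7 0.6915625642171206 t 20.3
(0.6275, -0.0175, 0.15, -8.8) dp [8.05, 6.77, -0.44] turn 2.662
```

Call:
{"fn": "move_arm", "kwargs": {"dp": [[0.9,0.8,-0.2],[1.9,1.6,-0.4],[2.9,2.4,-0.4],[3.8,3.2,-0.4]], "turn": [0,0,0,0], "jaw": [-0.2,-0.2,-0.2,-0.2]}}

```text
time: 20.7
position: [0.5276, -0.1489, 0.1411]
tool_rot: [-2.131, -2.307, -0.001]
ft_force: [0.4, -0.0, -0.5]
grip_width: 0.692
```

Call:
{"fn": "move_arm", "kwargs": {"dp": [[1.1,0.9,0],[2.1,1.8,0],[3.1,2.6,0],[4.2,3.5,0],[4.2,3.5,0]], "turn": [0.6,1.2,1.9,2.6,2.6], "jaw": [-0.2,-0.2,-0.2,-0.2,-0.2]}}

```text
time: 21.2
position: [0.6242, -0.0082, 0.1397]
tool_rot: [-2.368, -2.061, -0.002]
ft_force: [-0.4, 0.8, -2.4]
grip_width: 0.691
```

Call:
{"fn": "move_arm", "kwargs": {"dp": [[0,0,0],[0,0,0],[0,0,0],[0,0,0],[0,0,0]], "turn": [0,0,0,0,0], "jaw": [-0.2,-0.2,-0.2,-0.2,-0.2]}}

```text
time: 21.7
position: [0.6218, -0.0176, 0.1419]
tool_rot: [-2.381, -2.05, -0.001]
ft_force: [0.5, -0.0, -1.8]
grip_width: 0.687
```

Run:
```python
from h import *
im=ctrl.get_image("scene")
plan((.6275,-.0175,.10,-8.4))
p=ctrl.get_state()["position"]; z=p[2]-.011
c=proj("scene",np.array([[p[0],p[1],z+.02]]))[0]; print(c)
print([(d["rect"],d["confidence"]) for d in ctrl.masks_of("scene","divided_tier")])
measure("divided_tier",{"scene":c},z0=z,yaw0=-.14,cams=("scene",))
cv2.imwrite("pics/e.png",cv2.resize(im[180:330,180:340,::-1],(640,600),interpolation=cv2.INTER_CUBIC))
```

```text
at [ 0.6219 -0.0174  0.1419] phi -8.52 q7 0.039982500557730144 t 21.75
(0.6275, -0.0175, 0.1, -8.4) dp [0.02, 0.19, 1.4] turn -0.024
[251.3648 249.1128]
[([252.2, 252.1, 83.6, 39.5], 0.67)]
divided_tier ('scene',) [621.7715 -19.2193] yaw -9.0 res 0.86
divided_tier ('scene',) [621.7715 -19.2193] yaw -9.0 res 0.86
```

View pics/e.png

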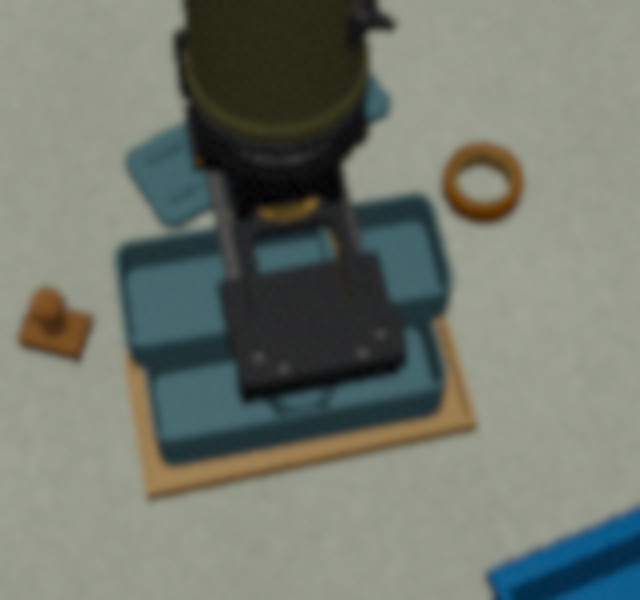

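The divided tier is level in the gripper above the deep tier, with the pot visible below it. The same camera puts the deep tier at (627.9,-17.0) and the held tier at TCP -1.7 mm in y, so I'll aim the TCP at (.6278,-.0153).

Call:
{"fn": "move_arm", "kwargs": {"dp": [[-0.07,0.2,0.8],[-0.07,0.2,1.6],[-0.07,0.2,1.8],[-0.07,0.2,1.8],[-0.07,0.2,1.8]], "turn": [-0.1,-0.1,-0.1,-0.1,-0.1], "jaw": [-0.2,-0.2,-0.2,-0.2,-0.2]}}

```text
time: 22.35
position: [0.6283, -0.0199, 0.0887]
tool_rot: [2.37, 2.061, 0.002]
ft_force: [0.1, -0.1, -1.1]
grip_width: 0.689
```

Call:
{"fn": "move_arm", "kwargs": {"dp": [[0,0,0],[0,0,0],[0,0,0],[0,0,0]], "turn": [0,0,0,0], "jaw": [-0.2,-0.2,-0.2,-0.2]}}

```text
time: 22.75
position: [0.6278, -0.0198, 0.0881]
tool_rot: [2.37, 2.062, 0.001]
ft_force: [0.0, -0.3, -1.5]
grip_width: 0.689
```

Run:
```python
from h import *
plan((.6278,-.0153,.059,-8.1))
```

```text
at [ 0.6278 -0.0198  0.0881] phi -7.96 q7 0.08548043824306858 t 22.75
(0.6278, -0.0153, 0.059, -8.1) dp [0.15, -0.02, 0.97] turn 0.028
```

Call:
{"fn": "move_arm", "kwargs": {"dp": [[0.08,0,0.1],[0.15,0,0.3],[0.15,0,0.5],[0.15,0,0.5],[0.15,0,0.5]], "turn": [0,0,0,0,0], "jaw": [-0.2,-0.2,-0.2,-0.2,-0.2]}}

```text
time: 23.25
position: [0.628, -0.0155, 0.0722]
tool_rot: [-2.37, -2.061, 0.001]
ft_force: [0.4, -1.2, -0.6]
grip_width: 0.686
```

Run:
```python
from h import *
plan((.6278,-.0153,.059,-8.1))
im=ctrl.get_image("scene")
p=ctrl.get_state()["position"]; z=p[2]-.011
c=proj("scene",np.array([[p[0],p[1],z+.02]]))[0]
measure("divided_tier",{"scene":c},z0=z,yaw0=-.14,cams=("scene",))
```

```text
at [ 0.628  -0.0155  0.0722] phi -7.97 q7 0.08671548355315606 t 23.25
(0.6278, -0.0153, 0.059, -8.1) dp [0.0, -0.01, 0.44] turn 0.025
divided_tier ('scene',) [627.8188 -17.3712] yaw -8.33 res 0.99
divided_tier ('scene',) [627.8188 -17.3712] yaw -8.33 res 0.99
```

Aligned to within 0.5 mm in the same camera, so I'll lower it.

Call:
{"fn": "move_arm", "kwargs": {"dp": [[0,0,0.15],[0,0,0.3],[0,0,0.4],[0,0,0.46],[0,0,0.46]], "turn": [0,0,0,0,0], "jaw": [-0.2,-0.2,-0.2,-0.2,-0.2]}}

```text
time: 23.85
position: [0.6283, -0.0154, 0.059]
tool_rot: [-2.37, -2.062, -0.0]
ft_force: [-0.3, -0.3, 1.2]
grip_width: 0.688
```

Call:
{"fn": "move_arm", "kwargs": {"dp": [[0,0,0],[0,0,0]], "turn": [0,0], "jaw": [-0.2,-0.2]}}

```text
time: 24.05
position: [0.6282, -0.0154, 0.059]
tool_rot: [-2.37, -2.062, -0.0]
ft_force: [-1.5, 0.2, 2.7]
grip_width: 0.691
```

Call:
{"fn": "move_arm", "kwargs": {"dp": [[0,0,0],[0,0,0],[0,0,0],[0,0,0],[0,0,0]], "turn": [0,0,0,0,0], "jaw": [1,1,1,1,1]}}

```text
time: 24.55
position: [0.6283, -0.0153, 0.0588]
tool_rot: [2.37, 2.062, 0.0]
ft_force: [0.0, 0.3, 0.5]
grip_width: 0.982
```

Call:
{"fn": "move_arm", "kwargs": {"dp": [[0,0,0],[0,0,-1],[0,0,-2.4],[0,0,-3],[0,0,-3]], "turn": [0,0,0,0,0], "jaw": [1,1,1,1,1]}}

```text
time: 25.05
position: [0.6305, -0.0157, 0.1524]
tool_rot: [2.368, 2.059, 0.008]
ft_force: [0.8, 0.2, -1.0]
grip_width: 1.003
```

Run:
```python
from h import *
plan((.453,.0225,.12,11.7))
```

```text
at [ 0.6305 -0.0157  0.1524] phi -7.98 q7 0.047107408402465197 t 25.05
(0.453, 0.0225, 0.12, 11.7) dp [0.44, -6.04, 1.04] turn -3.935
```

Call:
{"fn": "move_arm", "kwargs": {"dp": [[0.1,-1.5,0],[0.2,-3,0.2],[0.3,-4.5,0.6],[0.44,-6,1],[0.44,-6,1]], "turn": [-1,-2,-3,-3.93,-3.93], "jaw": [1,1,1,1,1]}}

```text
time: 25.55
position: [0.442, 0.0242, 0.1138]
tool_rot: [-1.97, -2.433, 0.01]
ft_force: [-0.7, 0.5, 0.2]
grip_width: 0.995
```

Run:
```python
from h import *
plan((.453,.0225,.04,11.7))
ctrl.get_image("top");im=ctrl.get_image("scene")
measure("divided_tier",{"top":proj("top",np.array([[.628,-.016,.07]]))[0],"scene":proj("scene",np.array([[.628,-.016,.07]]))[0]},z0=.048)
cv2.imwrite("pics/f.png",cv2.resize(im[160:330,170:370,::-1],(700,595),interpolation=cv2.INTER_CUBIC))
```

```text
at [0.442  0.0242 0.1138] phi 12.0 q7 0.07149858078774979 t 25.55
(0.453, 0.0225, 0.04, 11.7) dp [-0.14, 0.38, 2.46] turn 0.06
divided_tier ('scene',) [628.117  -16.9898] yaw -8.95 res 0.92
divided_tier ('scene',) [628.117  -16.9898] yaw -8.95 res 0.92
```

View pics/f.png

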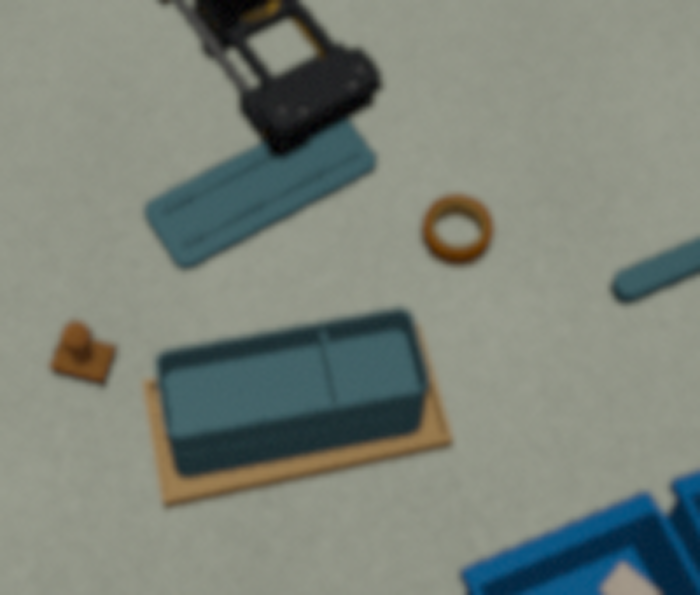

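The divided tier sits flush on the deep one at (290,390). Next is the lid.

Call:
{"fn": "move_arm", "kwargs": {"dp": [[-0.1,0.2,1],[-0.1,0.25,2],[-0.1,0.25,2.3],[-0.1,0.25,2.3],[-0.1,0.25,2.3]], "turn": [0.06,0.06,0.06,0.06,0.06], "jaw": [1,1,1,1,1]}}

```text
time: 26.25
position: [0.461, 0.0209, 0.0507]
tool_rot: [1.99, 2.429, 0.0]
ft_force: [0.4, 0.2, 0.4]
grip_width: 1.004
```

Run:
```python
from h import *
plan((.453,.0225,.004,11.7))
```

```text
at [0.461  0.0209 0.0507] phi 11.35 q7 0.16554469477438283 t 26.25
(0.453, 0.0225, 0.004, 11.7) dp [0.1, -0.25, 1.56] turn -0.071
```

Call:
{"fn": "move_arm", "kwargs": {"dp": [[0.08,-0.25,0.5],[0.08,-0.25,0.9],[0.08,-0.25,0.9],[0.08,-0.25,0.9],[0.08,-0.25,0.9]], "turn": [-0.07,-0.07,-0.07,-0.07,-0.07], "jaw": [1,1,1,1,1]}}

```text
time: 26.75
position: [0.4528, 0.0222, 0.0236]
tool_rot: [1.982, 2.436, 0.002]
ft_force: [-0.5, 0.9, -0.0]
grip_width: 0.998
```

Run:
```python
from h import *
plan((.453,.0225,.004,11.7))
```

```text
at [0.4528 0.0222 0.0236] phi 11.72 q7 0.19511789024540863 t 26.75
(0.453, 0.0225, 0.004, 11.7) dp [0.01, 0.01, 0.65] turn 0.005
```

Call:
{"fn": "move_arm", "kwargs": {"dp": [[0,0,0.3],[0,0,0.55],[0,0,0.63],[0,0,0.63],[0,0,0.63]], "turn": [0,0,0,0,0], "jaw": [1,1,1,0,0]}}

```text
time: 27.25
position: [0.4519, 0.022, 0.0038]
tool_rot: [1.983, 2.437, -0.0]
ft_force: [0.2, -0.4, 0.2]
grip_width: 0.899
```

Call:
{"fn": "move_arm", "kwargs": {"dp": [[0,0,0],[0,0,0],[0,0,0],[0,0,0],[0,0,0]], "turn": [0,0,0,0,0], "jaw": [0,0,0,0,0]}}

```text
time: 27.75
position: [0.4523, 0.0222, 0.0042]
tool_rot: [1.983, 2.437, 0.001]
ft_force: [0.8, 0.6, 1.4]
grip_width: 0.728
```

Call:
{"fn": "move_arm", "kwargs": {"dp": [[0,0,0],[0,0,0],[0,0,0]], "turn": [0,0,0], "jaw": [0,0,0]}}

```text
time: 28.05
position: [0.4522, 0.0222, 0.0041]
tool_rot: [1.983, 2.437, 0.001]
ft_force: [-0.0, 0.1, 2.2]
grip_width: 0.733
```

Call:
{"fn": "move_arm", "kwargs": {"dp": [[0,0,-0.8],[0,0,-2],[0,0,-3.3],[0,0,-4.5],[0,0,-4.5]], "turn": [0,0,0,0,0], "jaw": [0,0,0,0,0]}}

```text
time: 28.55
position: [0.4549, 0.0226, 0.1431]
tool_rot: [1.98, 2.434, 0.012]
ft_force: [-0.6, 0.6, 0.1]
grip_width: 0.732
```

Run:
```python
from h import *
plan((.628,-.0155,.14,-8.2));print(ctrl.get_state()["grip_width"])
```

```text
at [0.4549 0.0226 0.1431] phi 11.73 q7 0.05419701917845588 t 28.55
(0.628, -0.0155, 0.14, -8.2) dp [-2.42, 5.39, 0.14] turn 3.986
0.7317856487134952
```

Call:
{"fn": "move_arm", "kwargs": {"dp": [[-0.6,1.3,0],[-1.2,2.6,0],[-1.8,4,0],[-2.4,5.4,0.1],[-2.4,5.4,0.1]], "turn": [1,2,3,3.95,3.95], "jaw": [0,0,0,0,0]}}

```text
time: 29.05
position: [0.6276, -0.0172, 0.1304]
tool_rot: [2.371, 2.056, -0.014]
ft_force: [-1.3, -0.1, -0.8]
grip_width: 0.731
```

Call:
{"fn": "move_arm", "kwargs": {"dp": [[0,0,0],[0,0,0],[0,0,0],[0,0,0],[0,0,0]], "turn": [0,0,0,0,0], "jaw": [0,0,0,0,0]}}

```text
time: 29.55
position: [0.6249, -0.0149, 0.1369]
tool_rot: [-2.371, -2.061, -0.004]
ft_force: [0.1, 0.4, -1.5]
grip_width: 0.73
```

Run:
```python
from h import *
plan((.628,-.0155,.108,-8.2))
im=ctrl.get_image("scene")
p=ctrl.get_state()["position"]; z=p[2]-.004
c=proj("scene",np.array([[p[0],p[1],z+.01]]))[0]
measure("lid",{"scene":c},z0=z,yaw0=-.14,cams=("scene",))
cv2.imwrite("pics/g.png",cv2.resize(im[180:330,180:340,::-1],(640,600),interpolation=cv2.INTER_CUBIC))
```

```text
at [ 0.6249 -0.0149  0.1369] phi -7.99 q7 0.07491055547620311 t 29.55
(0.628, -0.0155, 0.108, -8.2) dp [-0.01, 0.1, 0.96] turn 0.042
lid ('scene',) [626.2471 -14.4114] yaw -7.12 res 1.21
lid ('scene',) [626.2471 -14.4114] yaw -7.12 res 1.21
```

View pics/g.png

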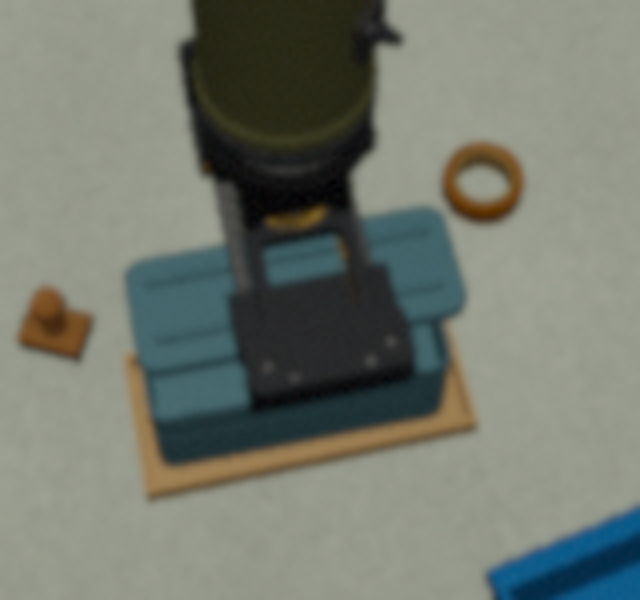

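Call:
{"fn": "move_arm", "kwargs": {"dp": [[-0.07,0.1,0.4],[-0.07,0.1,0.8],[-0.07,0.1,0.95],[-0.07,0.1,0.95],[-0.07,0.1,0.95]], "turn": [0.04,0.04,0.04,0.04,0.04], "jaw": [0,0,0,0,0]}}

```text
time: 30.15
position: [0.6278, -0.0181, 0.1071]
tool_rot: [-2.375, -2.056, 0.001]
ft_force: [-0.7, 0.3, -0.3]
grip_width: 0.732
```

Run:
```python
from h import *
plan((.628,-.0177,.082,-8.2))
im=ctrl.get_image("scene")
p=ctrl.get_state()["position"]; z=p[2]-.004
c=proj("scene",np.array([[p[0],p[1],z+.01]]))[0]
measure("lid",{"scene":c},z0=z,yaw0=-.14,cams=("scene",))
```

```text
at [ 0.6278 -0.0181  0.1071] phi -8.23 q7 0.09332186042759412 t 30.15
(0.628, -0.0177, 0.082, -8.2) dp [0.01, 0.01, 0.84] turn -0.005
lid ('scene',) [628.1505 -17.3941] yaw -7.86 res 0.69
lid ('scene',) [628.1505 -17.3941] yaw -7.86 res 0.69
```

Call:
{"fn": "move_arm", "kwargs": {"dp": [[0.01,0.01,0.3],[0.01,0.01,0.6],[0.01,0.01,0.75],[0.01,0.01,0.84],[0.01,0.01,0.85]], "turn": [0,0,0,0,0], "jaw": [0,0,0,0,0]}}

```text
time: 30.75
position: [0.6278, -0.0176, 0.0822]
tool_rot: [-2.374, -2.056, 0.001]
ft_force: [-3.0, 0.2, 3.8]
grip_width: 0.733
```

Call:
{"fn": "move_arm", "kwargs": {"dp": [[0,0,0],[0,0,0],[0,0,0]], "turn": [0,0,0], "jaw": [0,0,0]}}

```text
time: 31.05
position: [0.6278, -0.0176, 0.0822]
tool_rot: [-2.374, -2.056, 0.0]
ft_force: [-3.3, 0.8, 4.7]
grip_width: 0.729
```

Call:
{"fn": "move_arm", "kwargs": {"dp": [[0,0,0],[0,0,0],[0,0,0],[0,0,0],[0,0,0]], "turn": [0,0,0,0,0], "jaw": [1,1,1,1,1]}}

```text
time: 31.55
position: [0.6283, -0.0177, 0.0819]
tool_rot: [2.375, 2.056, 0.0]
ft_force: [0.2, -1.1, -0.2]
grip_width: 0.991
```

Call:
{"fn": "move_arm", "kwargs": {"dp": [[0,0,-0.3],[0,0,-1.4],[0,0,-2.4],[0,0,-2.4],[0,0,-2.4]], "turn": [0,0,0,0,0], "jaw": [1,1,1,1,1]}}

```text
time: 32.05
position: [0.6288, -0.0177, 0.1552]
tool_rot: [2.374, 2.056, 0.003]
ft_force: [-0.5, -0.0, -0.2]
grip_width: 1.0
```

Run:
```python
from h import *
plan((.616,.303,.12,5))
```

```text
at [ 0.6288 -0.0177  0.1552] phi -8.22 q7 0.06881181253184421 t 32.05
(0.616, 0.303, 0.12, 5) dp [10.52, -1.95, 1.18] turn -2.644
```

Call:
{"fn": "move_arm", "kwargs": {"dp": [[1.3,-0.25,0],[2.6,-0.5,0],[3.9,-0.75,0],[5.25,-1,0]], "turn": [0,0,0,0], "jaw": [1,1,1,1]}}

```text
time: 32.45
position: [0.62, 0.1437, 0.1528]
tool_rot: [-2.375, -2.055, 0.003]
ft_force: [-0.4, 0.8, 0.6]
grip_width: 0.998
```

Call:
{"fn": "move_arm", "kwargs": {"dp": [[1.3,-0.25,0.2],[2.6,-0.5,0.5],[3.9,-0.75,0.8],[5.25,-1,1],[5.25,-1,1]], "turn": [-0.7,-1.4,-2,-2.64,-2.64], "jaw": [1,1,1,1,1]}}

```text
time: 32.95
position: [0.6097, 0.3124, 0.1204]
tool_rot: [-2.104, -2.325, 0.002]
ft_force: [-0.9, 0.8, -0.4]
grip_width: 1.006
```

Run:
```python
from h import *
V={c:ctrl.get_image(c) for c in("top","scene")}
L=np.array([[.628,-.017,.09]])
measure("lid",{c:proj(c,L)[0] for c in V},z0=.078,yaw0=-.14)
C=np.array([[.616,.303,.01]])
measure("chopstick_case",{c:proj(c,C)[0] for c in V})
# principal axis of teal pixels, scene camera, as a check of the case's yaw
im=V["scene"];m=mask("scene","chopstick_case",proj("scene",C)[0])
if m:
    cs,_=cv2.findContours(m[0].astype(np.uint8),0,1);r=cv2.fitLine(max(cs,key=len),cv2.DIST_L2,0,.01,.01).ravel()
    a,b=[unproj("scene",r[2:]+t*r[:2],.01) for t in(-20,20)];print("yaw",np.degrees(np.arctan2(a[0]-b[0],b[1]-a[1])))
plan((.616,.303,.03,5))
cv2.imwrite("pics/i.png",cv2.resize(im[180:330,180:420,::-1],(800,500),interpolation=cv2.INTER_CUBIC))
```

```text
lid ('top',) [625.9602 -15.5316] yaw -8.95 res 0.64
lid ('scene',) [628.3152 -17.475 ] yaw -7.8 res 0.9
lid ('top', 'scene') [627.4296 -16.7888] yaw -8.17 res 0.92
chopstick_case ('scene',) [616.7251 295.787 ] yaw 7.29 res 2.0
chopstick_case ('scene',) [616.7251 295.787 ] yaw 7.29 res 2.0
yaw 4.010101500144337
at [0.6145 0.3007 0.1242] phi 4.82 q7 -0.19326615574357578 t 33.3
(0.616, 0.303, 0.03, 5) dp [0.07, 0.06, 3.14] turn -0.035
```

View pics/i.png

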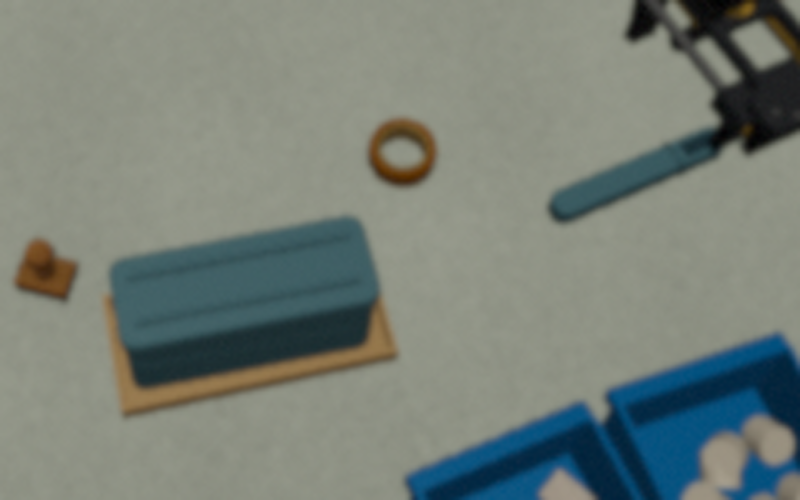

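The lid sits flush on the stack at (245,285). The gripper hides part of the case, so I'll keep its earlier pose of (616,303) and check the projection of the TCP.

Run:
```python
from h import *
p=ctrl.get_state()["position"]
f=lambda q:((proj("scene",np.array([q]))-[180,180])*10/3).round()
print("tips",f(p+[.05,0,0]),f(p-[.05,0,0]),"ends",f([.616+.006,.303-.075,.01]),f([.616-.006,.303+.075,.01]),"body",f(p+[.05,0,.07]))
```

```text
tips [[712. 150.]] [[637.  33.]] ends [[553. 209.]] [[721. 134.]] body [[744.  94.]]
```

Call:
{"fn": "move_arm", "kwargs": {"dp": [[0.06,0.06,1],[0.06,0.06,2],[0.06,0.06,2.8],[0.06,0.06,2.8],[0.06,0.06,2.8]], "turn": [0,0,0,0,0], "jaw": [1,1,1,1,1]}}

```text
time: 33.8
position: [0.6159, 0.3038, 0.0405]
tool_rot: [2.124, 2.314, 0.0]
ft_force: [-0.0, -0.3, 1.3]
grip_width: 1.001
```

Run:
```python
from h import *
plan((.616,.303,.0075,4.5))
```

```text
at [0.6159 0.3038 0.0405] phi 4.91 q7 -0.1616171988919307 t 33.8
(0.616, 0.303, 0.0075, 4.5) dp [-0.03, -0.0, 1.1] turn 0.082
```

Call:
{"fn": "move_arm", "kwargs": {"dp": [[-0.02,0,0.5],[-0.02,0,1],[-0.02,0,1.1],[-0.02,0,1.1],[-0.02,0,1.1]], "turn": [0.08,0.08,0.08,0.08,0.08], "jaw": [1,1,-0.8,-0.8,-0.8], "grip_force": 20}}

```text
time: 34.3
position: [0.6158, 0.3041, 0.0072]
tool_rot: [2.131, 2.308, 0.001]
ft_force: [0.4, 0.1, 0.4]
grip_width: 0.814
```

Call:
{"fn": "move_arm", "kwargs": {"dp": [[0,0,0],[0,0,0],[0,0,0],[0,0,0],[0,0,0]], "turn": [0,0,0,0,0], "jaw": [-0.8,-0.8,-0.8,-0.8,-0.8]}}

```text
time: 34.8
position: [0.6156, 0.3041, 0.0071]
tool_rot: [2.131, 2.308, 0.0]
ft_force: [0.6, 0.4, 0.1]
grip_width: 0.359
```

Call:
{"fn": "move_arm", "kwargs": {"dp": [[0,0,0],[0,0,0],[0,0,0],[0,0,0],[0,0,0]], "turn": [0,0,0,0,0], "jaw": [-0.8,-0.8,-0.8,-0.8,-0.8]}}

```text
time: 35.3
position: [0.6156, 0.304, 0.007]
tool_rot: [2.131, 2.308, 0.0]
ft_force: [0.4, 0.2, -0.1]
grip_width: 0.248
```

Call:
{"fn": "move_arm", "kwargs": {"dp": [[0,0,0],[0,0,0],[0,0,0],[0,0,0]], "turn": [0,0,0,0], "jaw": [-0.8,-0.8,-0.8,-0.8]}}

```text
time: 35.7
position: [0.6156, 0.304, 0.007]
tool_rot: [2.131, 2.308, 0.0]
ft_force: [0.5, -0.5, 0.8]
grip_width: 0.253
```

Gripped (0.25 is 22 mm). Lifting.

Call:
{"fn": "move_arm", "kwargs": {"dp": [[0,0,-0.8],[0,0,-2],[0,0,-3.3],[0,0,-4.6],[0,0,-4.6]], "turn": [0,0,0,0,0], "jaw": [-0.8,-0.8,-0.8,-0.8,-0.8]}}

```text
time: 36.2
position: [0.6191, 0.305, 0.1517]
tool_rot: [2.129, 2.306, 0.016]
ft_force: [0.5, 0.5, -0.3]
grip_width: 0.248
```

Run:
```python
from h import *
plan((.628,-.0175,.145,-8.2));print(ctrl.get_state()["grip_width"])
```

```text
at [0.6191 0.305  0.1517] phi 4.57 q7 -0.20669372599011535 t 36.2
(0.628, -0.0175, 0.145, -8.2) dp [-10.74, -0.56, 0.17] turn 2.553
0.24768128787748347
```

Call:
{"fn": "move_arm", "kwargs": {"dp": [[-1.3,-0.07,0],[-2.6,-0.14,0],[-3.9,-0.2,0],[-5.3,-0.28,0]], "turn": [0,0,0,0], "jaw": [-0.8,-0.8,-0.8,-0.8]}}

```text
time: 36.6
position: [0.6193, 0.1439, 0.1442]
tool_rot: [-2.129, -2.309, 0.001]
ft_force: [1.4, 0.5, -0.1]
grip_width: 0.248
```

Call:
{"fn": "move_arm", "kwargs": {"dp": [[-1.3,-0.07,0],[-2.6,-0.14,0],[-3.9,-0.2,0],[-5.4,-0.28,0],[-5.4,-0.28,0]], "turn": [0.6,1.2,1.8,2.55,2.55], "jaw": [-0.8,-0.8,-0.8,-0.8,-0.8]}}

```text
time: 37.1
position: [0.6232, -0.0273, 0.145]
tool_rot: [2.384, 2.04, -0.005]
ft_force: [-0.1, -0.4, -0.0]
grip_width: 0.247
```

Call:
{"fn": "move_arm", "kwargs": {"dp": [[0,0,0],[0,0,0],[0,0,0],[0,0,0],[0,0,0]], "turn": [0,0,0,0,0], "jaw": [-0.8,-0.8,-0.8,-0.8,-0.8]}}

```text
time: 37.6
position: [0.6245, -0.0163, 0.1448]
tool_rot: [-2.372, -2.059, -0.0]
ft_force: [0.1, -0.4, -0.7]
grip_width: 0.251
```

Run:
```python
from h import *
im=ctrl.get_image("scene")
plan((.628,-.0175,.115,-8.2))
p=ctrl.get_state()["position"]; z=p[2]-.007
c=proj("scene",np.array([[p[0],p[1],z+.01]]))[0]
print("tips",[((proj("scene",np.array([[p[0]+s*.0107,p[1]-s*.0742,z+.009]]))[0]-[180,180])*4).round() for s in(1,-1)])
measure("chopstick_case",{"scene":c},z0=z,yaw0=-.14,cams=("scene",))
cv2.imwrite("pics/j.png",cv2.resize(im[180:330,180:340,::-1],(640,600),interpolation=cv2.INTER_CUBIC))
```

```text
at [ 0.6245 -0.0165  0.1449] phi -8.09 q7 0.07143734508880462 t 37.65
(0.628, -0.0175, 0.115, -8.2) dp [-0.02, 0.12, 1.0] turn 0.021
tips [array([158., 349.]), array([414., 221.])]
```

View pics/j.png

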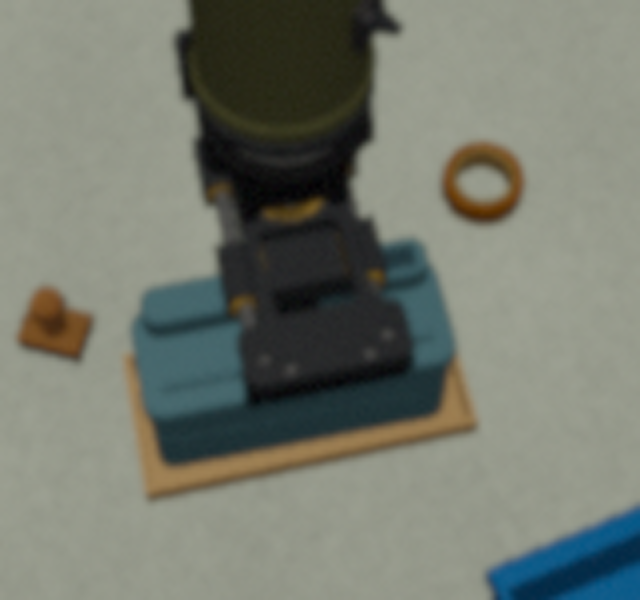

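The held case's tips at about (141,310) and (430,262) have their midpoint at the predicted TCP, so it's centred to about 1–2 mm. Lowering it into the channel.

Call:
{"fn": "move_arm", "kwargs": {"dp": [[-0.03,0.12,0.4],[-0.03,0.12,0.8],[-0.03,0.12,0.95],[-0.03,0.12,0.95],[-0.03,0.12,0.95]], "turn": [0.02,0.02,0.02,0.02,0.02], "jaw": [-0.8,-0.8,-0.8,-0.8,-0.8]}}

```text
time: 38.2
position: [0.6278, -0.0189, 0.1162]
tool_rot: [-2.376, -2.055, 0.001]
ft_force: [-0.2, -0.7, 0.4]
grip_width: 0.25
```

Run:
```python
from h import *
plan((.628,-.0175,.101,-8.2))
```

```text
at [ 0.6278 -0.0189  0.1162] phi -8.28 q7 0.08985926680218195 t 38.2
(0.628, -0.0175, 0.101, -8.2) dp [0.05, 0.0, 0.51] turn -0.016
```

Call:
{"fn": "move_arm", "kwargs": {"dp": [[0.04,0,0.2],[0.04,0,0.35],[0.04,0,0.45],[0.04,0,0.51],[0.04,0,0.52]], "turn": [0,0,0,0,0], "jaw": [-0.8,-0.8,-0.8,-0.8,-0.8]}}

```text
time: 38.7
position: [0.6281, -0.0175, 0.101]
tool_rot: [2.376, 2.055, 0.0]
ft_force: [-0.2, 1.0, 2.1]
grip_width: 0.25
```

Call:
{"fn": "move_arm", "kwargs": {"dp": [[0,0,0],[0,0,0],[0,0,0]], "turn": [0,0,0], "jaw": [-0.8,-0.8,-0.8]}}

```text
time: 39.0
position: [0.6281, -0.0175, 0.101]
tool_rot: [2.376, 2.055, 0.0]
ft_force: [0.2, -0.1, 0.2]
grip_width: 0.247
```

Call:
{"fn": "move_arm", "kwargs": {"dp": [[0,0,0],[0,0,0],[0,0,0],[0,0,0],[0,0,0]], "turn": [0,0,0,0,0], "jaw": [0,0,0,0,0]}}

```text
time: 39.5
position: [0.628, -0.0175, 0.1008]
tool_rot: [-2.376, -2.055, -0.0]
ft_force: [0.2, -0.3, -0.4]
grip_width: 0.49
```

Call:
{"fn": "move_arm", "kwargs": {"dp": [[0,0,-0.3],[0,0,-1],[0,0,-2],[0,0,-3],[0,0,-3.5]], "turn": [0,0,0,0,0], "jaw": [0,0,0,0,0]}}

```text
time: 40.0
position: [0.6294, -0.018, 0.2094]
tool_rot: [2.374, 2.053, 0.006]
ft_force: [0.2, -0.1, -1.0]
grip_width: 0.506
```

Call:
{"fn": "move_arm", "kwargs": {"dp": [[-1,-1,0],[-2,-2,0],[-3,-3,0],[-4,-4,0],[-5,-5,0]], "turn": [0,0,0,0,0], "jaw": [0,0,0,0,0]}}

```text
time: 40.5
position: [0.4564, -0.1454, 0.2054]
tool_rot: [-2.376, -2.055, 0.001]
ft_force: [-0.2, 0.3, 0.8]
grip_width: 0.5
```

Run:
```python
from h import *
V={c:ctrl.get_image(c) for c in("top","scene")}
for n,z in(("lid",.078),("chopstick_case",.094)):
    measure(n,{c:proj(c,np.array([[.628,-.017,z+.01]]))[0] for c in V},z0=z,yaw0=-.14)
for n,a,b in(("tape_roll",.536,.142),("stamp",.541,-.135)): measure(n,{c:proj(c,np.array([[a,b,.02]]))[0] for c in V})
s=cv2.resize(V["scene"][200:320,190:340,::-1],(500,400),interpolation=cv2.INTER_CUBIC)
t=cv2.resize(V["top"][110:170,245:320,::-1],(300,240),interpolation=cv2.INTER_CUBIC)
o=np.zeros((400,800,3),np.uint8);o[:,:500]=s;o[:240,500:]=t;cv2.imwrite("pics/k.png",o)
```

```text
lid ('top',) [625.3613 -15.4135] yaw -8.22 res 0.75
lid ('scene',) [628.3752 -17.3912] yaw -7.19 res 1.31
lid ('top', 'scene') [627.2454 -16.6869] yaw -7.5 res 1.32
chopstick_case ('top',) [626.7135 -18.3789] yaw -8.96 res 0.84
chopstick_case ('scene',) [627.8728 -21.9808] yaw -8.6 res 0.22
chopstick_case ('top', 'scene') [627.418  -20.7099] yaw -8.62 res 0.86
tape_roll ('scene',) [536.5489 142.5833] yaw -198.12 res 1.42
tape_roll ('scene',) [536.5489 142.5833] yaw -198.12 res 1.42
stamp ('top',) [ 536.3845 -132.5699] yaw -46.89 res 1.33
stamp ('scene',) [ 545.4144 -136.7211] yaw -1.98 res 2.65
stamp ('top', 'scene') [ 541.7816 -135.4021] yaw -23.34 res 2.29
```

View pics/k.png

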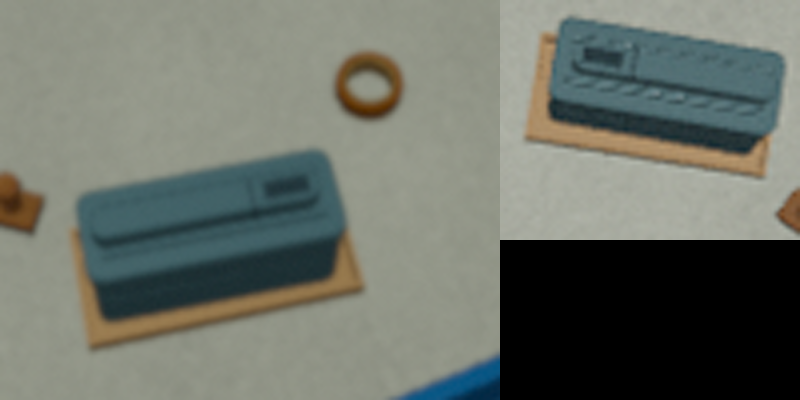

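The whole stack is level. The case lies between the ridges, about 3–4.5 mm off-centre lengthwise (limit 14), and the bystanders haven't moved. Handing in.

Call:
{"fn": "move_arm", "kwargs": {"dp": [[0,0,0],[0,0,0],[0,0,0],[0,0,0],[0,0,0]], "turn": [0,0,0,0,0], "jaw": [0,0,0,0,0]}}

```text
time: 41.5
position: [0.4581, -0.1444, 0.2059]
tool_rot: [2.376, 2.055, 0.0]
ft_force: [0.1, 0.9, 0.1]
grip_width: 0.499
```

```bash
python3 -c "
from bench import ctrl
ctrl.close_job()"
```

```text
the job is handed in; nothing more can be done
```

I packed the set in the smaller brown carton base and handed the job in at about 41.5 s of the 136 s allowed. From the carton up it holds the deep tier with the pot upright inside, then the divided tier, the lid, and the chopstick case in the lid's channel. The hand-in gave no verdict.

**Last checks:**
- **Seating:** the tiers, lid and case all came to rest at the heights expected for full seating. In the pictures the stack looks level and flush.
- **Positions:** the scene camera puts the deep tier, divided tier and lid within about 1 mm of each other, and the deep tier about 3 mm from the carton's centre. The case is about 0.5 mm off the lid's centre across the channel and 3–4.5 mm off lengthwise (limit 14 mm).
- **Bystanders:** the tape roll and stamp measured where they were at the start. I did not measure the marker again, but nothing went near it after the deep tier was picked up.

**What failed or disagreed:**
- The first grasp of the pot failed because I lifted before the fingers had closed. The pot had not moved, and the second try held.
- While lining up the divided tier I sent one small shift the wrong way and corrected it before lowering.
- The two cameras differed by 2–3 mm and about 1–1.5° throughout. One late fit of the case was off by several mm because the gripper hid part of it, so I kept the earlier measurement.

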